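# Load the power modules and lock their bay

## Robot

A 6-joint arm with a two-finger parallel gripper is mounted at the origin on the work surface. World frame = base frame: x ahead of the robot, y to its left, z up, the work surface at z = 0. Lengths are in mm, angles in rad, forces in N, time in s.
With the tool pointing down it reaches from about 350 to 725 mm from the base axis. Payload 4.3 kg.
Tool frame: the origin (TCP) lies between the finger pads; the fingertips stand 17 mm ahead of it and the grasp point (between the pads) lies 2 mm behind it; z points along the fingers, y is the line along which they close (so a half turn about z gives the same grasp; the last joint's range is limited). The gripper opens to 85 mm and grips with 20 to 120 N. Pads are 22 mm wide; open, the fingers measure 114 mm over their backs; the gripper's body (76 mm by 85 mm) begins 54 mm behind the grasp point. The pads swing forward as they close: fully open they stand 13 mm farther back than shut.
Start: joints at [1.125, 0.377, 0.081, 1.274, 0, 1.46], TCP at [189.484, 542.919, 248.329] pointing down, gripper open.
Joint ranges: [-2.72, 2.72], [-0.84, 1.66], [-1.02, 1.22], [-1.77, 2.12], [-1.37, 1.28], [-3.14, 3.14]. Speed limits (rad/s): [2.57, 2.57, 3.14, 3.14, 3.14, 3.14].

## Interface

Orientations are given as a rotation vector (axis times angle).
In Python, from station import monitor, viewer, bot gives the robot as it stands.
- The arm moves only by the shell command python3 -m pendant 'ROWS' [OPENING] [FORCE]. ROWS is JSON, a list that holds one entry, the list of rows, each a list of 6 numbers: the shift along the world's x, y, z in m, then the turn, a rotation vector about the world's x, y, z in degrees. In form: [[[tx, ty, tz, ax, ay, az], ...]]. A call has 1 to 10 rows; each row is the pose to reach, as a shift and turn from the pose commanded when the call began; what a row does not reach only later rows make up. A row lasts 1/10 s, in which the tool goes at most 50 mm and 8.59 degrees, less where a joint would pass 70% of its speed; a pose out of reach is approached as far as the arm can. A call with a gripper value outside its range is refused whole. OPENING is the finger opening in m, from 0 to 0.0854, set as the call begins (- or left out, the last holds). The fingers move at their own pace and stop on an object; FORCE is the grip in N (left out, the last holds). Time passes only in rows, so rows that repeat a pose let the fingers close. It gives the time, the measured TCP pose, the force, the opening and the grip force at its end, in the units of the state.
- monitor.get_state(): the state, without advancing time (a new reading comes with each control period).
- viewer.camera(name): name is "side" or "top"; returns a dict with "color" (400x640x3 uint8, blue, green, red), "fov_y" (degrees; the focal length in pixels is half the picture's height over the tangent of half this angle, whatever the lens; pixels are square), "cx", "cy" (the principal point, pixels), "world_from_camera" (4x4, takes a point from camera to world coordinates). Camera axes: x right, y down, z forward; pixel columns grow to the right and rows downward; lengths in mm; the calibration is good to about 2 mm. A picture is of the moment at which its call begins. There is no depth.
- bot.job_done(): hands the job in; it is judged then, once.
The state is a dict: "t": time; "q": joint angles; "dq": joint speeds; "joint_torque": joint torques, N m; "eef_pos": TCP position; "orientation": TCP orientation; "wrist_force": force on the tool from outside, world axes, zero at the start; "wrist_torque": the same for the moment, N m; "opening": finger opening in mm; "grip_force": force on a finger pad.
Only numpy, scipy, OpenCV 4.12 (cv2) and the standard library are available. Lean on these libraries where they do the work, as an engineer would, in place of code of your own. Each camera call takes 0.05 s, during which the arm holds its last target. There are 200 camera calls.

## Task

Slide the safety tab off the bay's gate, swing the gate open, and set every grey power module upright and flat in a slot of the bay, one to a slot, lying lengthways, any module in any slot. Then close the gate, and with the hex key from the stand turn the lock clockwise, in several grips, until it stops. Finally put the key back in its stand, seated, and leave the other things on the bench where they are.

Things in the scene. Friction and masses are not known exactly. Their poses are not given: they have to be found in the camera images.
- chassis: White steel computer chassis base fixed to the bench, a 240 x 360 mm plate 10 mm thick with an aluminium bay on it. Origin on the bench under the bay's centre; x points away from the robot (to the gate's hinge), y left, z up. Three slots side by side along y, each 48 mm wide and 118 mm long (x), floor 12 mm above the bench; low walls and dividers (18 mm thick) rise to 26 mm above the bench.
- slot0 (a point): Centre of the floor of the right-hand slot (chassis y = -66 mm), axes as the chassis, 12 mm above the bench.
- slot1 (a point): Centre of the floor of the middle slot.
- slot2 (a point): Centre of the floor of the left-hand slot (chassis y = +66 mm).
- gate (a joint): Angle of the white retaining gate, a flat frame that lies over the bay: 0 = closed flat (underside 64 mm above the bench), 1.8 = open, leaning back past upright, its stop; past upright (1.57) it stays open by its own weight, let go below about 1.3 it falls shut. Its hinge runs along chassis y at point gate_hinge. Light: about 2 N at the bar.
- gate_hinge (a point): Middle of the gate's hinge line, 80 mm beyond the chassis origin (chassis x), 67 mm above the bench; axes as the chassis.
- gate_bar (a point): Middle of the gate's round steel pull bar, 12 mm thick, 100 mm long (chassis y), 180 mm from the hinge line; 8 mm legs at its ends join it to the gate, 42 mm of free space between bar and frame. Closed, it lies at chassis x = -100 mm, 67 mm above the bench, free below down to 10 mm. It turns between the fingers as the gate swings.
- tab (a joint): Travel of the safety tab, m: 0 = its tongue lies over the gate's left front corner and the gate cannot lift; 0.028 = slid fully to the left (chassis +y), clear of the gate. It stays where it is left; sliding takes about 3 N. The gate is free from 0.020 on.
- tab_grip (a point): Top centre of the tab's ribbed upright grip, 18 mm (chassis x) x 24 mm (y), 38 mm tall, its top 116 mm above the bench; the steel tongue and block below it reach 78 mm above the bench. At chassis x = -70 mm, y = +132 mm when the tab is at 0.
- screw (a joint): Angle of the lock barrel, rad: turned clockwise as seen from above it grows from 0..0.5 (start) to 3.6, its stop. It drives a flat steel dead bolt over the gate's right front corner, 7.5 mm per rad. About 0.15 N m; it stays where it is left.
- socket (a point): Centre of the mouth (top face) of the lock barrel, 45 mm across, 72 mm above the bench at the chassis' right front corner (chassis x = -102, y = -140 mm); turns with it. A hexagonal bore 24 mm across flats goes 36 mm down, then the hex socket, 17.2 mm across flats and 24 mm deep (bottom 60 mm below the mouth). One flat of both faces this point's own x axis.
- key: Upright hex key, 130 mm long, 0.16 kg, at first resting by its handle on the stand's top. Origin at the tip of the steel shank, z up. Shank 16 mm across flats, 60 mm long, last 6 mm tapered to 10 mm; a flat faces the key's x axis. Square black handle 32 x 32 mm, 60 to 130 mm above the tip, faces square to x and y. Fully in the lock, the handle rests on its mouth and the key stands free.
- key_tip (a point): Same point as the key's origin: the tip of the shank.
- stand_mouth (a point): Centre of the square hole in the top face of the wooden key stand, a block 80 x 80 x 62 mm fixed to the bench, 62 mm above the bench. The hole is 23 x 23 mm and goes right down; its sides are parallel to the stand's x and y.
- m0: Grey steel plug-in power module with a dark round vent on its front, 105 mm (x) x 40 mm (y) x 46 mm tall, 0.2 to 0.4 kg; origin under its centre, z up. Two or three modules lie upright on the bench (None if absent).
- m1: Grey steel plug-in power module with a dark round vent on its front, 105 mm (x) x 40 mm (y) x 46 mm tall, 0.2 to 0.4 kg; origin under its centre, z up. Two or three modules lie upright on the bench (None if absent).
- m2: Grey steel plug-in power module with a dark round vent on its front, 105 mm (x) x 40 mm (y) x 46 mm tall, 0.2 to 0.4 kg; origin under its centre, z up. Two or three modules lie upright on the bench (None if absent).
- mug: White mug lying about on the bench, not part of the job.
- screwdriver: Screwdriver lying about on the bench, not part of the job.
- jar: Jar with a lid lying about on the bench, not part of the job.
- heatsink: Finned aluminium heat sink lying about on the bench, not part of the job.
- fan: White 120 mm case fan lying about on the bench, not part of the job.
- tape: Ring of white tape lying about on the bench, not part of the job.
- carton: Small carton lying about on the bench, not part of the job.
Things that resemble listed ones, but are neither listed nor needed, are in the scene too. What is shaped like the m0 but blue is not meant. What is shaped like the key but pink or yellow is not meant.

How it is judged:
By the outcome, as a careful person would: the job done as asked, in the order asked, and still so for the second after the job is handed in, with the robot touching nothing.
Of m0, m1, m2 only 2 to 3 are there at a start; the rules pass over those that are not, and their reading is None.
At some moment in a run one of m0, m1, m2 may be knocked a few centimetres aside while the robot is not near it.
It also fails if it takes over 210 s, if anything falls off the work surface, if the arm or the gripper's body presses on something with over 40 N, if the wrist force passes 120 N, or if a joint passes its speed limit or range.

## Working session

There is one attempt and no reset: what is moved stays moved. The work goes in short steps, Python scripts to look and compute and a shell command to move; the robot and the scene stay as the last step left them, time stands still between calls to the robot, and variables do not carry over. Pictures are saved under pics/ and viewed, at most 14 in all, crops included, and the job is handed in when it is done.

```bash
ls; mkdir -p pics
cat > h.py <<'E'
import numpy as np, cv2
from station import monitor, viewer, bot
def ray(c,u,v):
    f=c["color"].shape[0]/2/np.tan(np.radians(c["fov_y"])/2)
    T=np.array(c["world_from_camera"]); d=T[:3,:3]@np.array([(u-c["cx"])/f,(v-c["cy"])/f,1.])
    return T[:3,3],d
def onz(c,u,v,z):
    o,d=ray(c,u,v); return (o+d*(z-o[2])/d[2])
def pix(c,p):
    f=c["color"].shape[0]/2/np.tan(np.radians(c["fov_y"])/2)
    T=np.linalg.inv(np.array(c["world_from_camera"])); q=T[:3,:3]@np.array(p,float)+T[:3,3]
    return np.array([c["cx"]+f*q[0]/q[2],c["cy"]+f*q[1]/q[2]])
E
python3 - <<'E'
from h import *
for n in("top","side"):
    c=viewer.camera(n); cv2.imwrite(f"pics/{n}0.png",c["color"]); print(n,c["fov_y"],c["cx"],c["cy"],np.round(c["world_from_camera"],3).tolist())
s=monitor.get_state(); print({k:np.round(v,3).tolist() for k,v in s.items()})
E
```

```text
pics
top 52.75755037057521 316.92866552300046 200.74650279003498 [[-0.017, -0.987, 0.157, 338.01], [-1.0, 0.017, -0.002, 3.917], [-0.001, -0.157, -0.988, 1512.78], [0.0, 0.0, 0.0, 1.0]]
side 49.71487242743463 317.7976849866386 192.93608662348385 [[0.916, -0.283, 0.284, 112.124], [-0.4, -0.611, 0.683, -1021.33], [-0.02, -0.74, -0.673, 1139.82], [0.0, 0.0, 0.0, 1.0]]
{'t': 0.1, 'q': [1.125, 0.378, 0.08, 1.274, -0.0, 1.461], 'dq': [0.001, -0.001, 0.003, 0.001, 0.0, -0.001], 'joint_torque': [0.0, -46.47, 27.058, 0.012, -0.0, -0.0], 'eef_pos': [189.234, 542.4, 247.474], 'orientation': [-0.525, -3.097, 0.003], 'wrist_force': [-0.181, 0.253, -0.226], 'wrist_torque': [0.082, 0.09, 0.045], 'grip_force': 0.0, 'opening': 85.344}
```

View pics/top0.png

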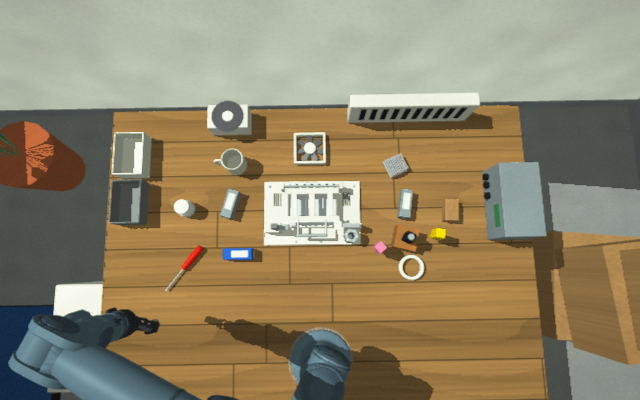

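View pics/side0.png

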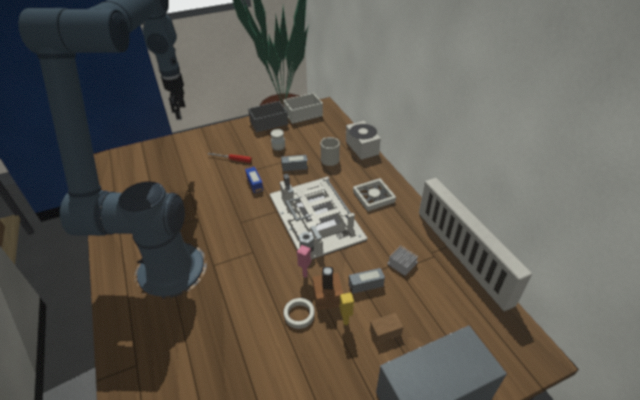

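Top view: grey modules are at about (230,204) and (405,204), with a blue decoy at (238,254). The black key is in its stand at (408,237); the pink (380,247) and yellow (438,234) ones are decoys. The chassis is at (312,212). I'll confirm with enlarged crops.

Run:
```python
import cv2
a=cv2.imread("pics/top0.png")[170:275,205:465]; cv2.imwrite("pics/c1.png",cv2.resize(a,None,fx=3,fy=3,interpolation=cv2.INTER_CUBIC))
a=cv2.imread("pics/side0.png")[140:340,230:430]; cv2.imwrite("pics/c2.png",cv2.resize(a,None,fx=3,fy=3,interpolation=cv2.INTER_CUBIC))
```

```text
(no output)
```

View pics/c1.png

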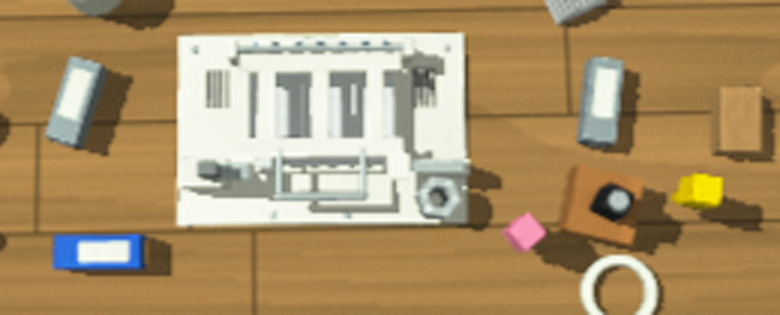

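View pics/c2.png

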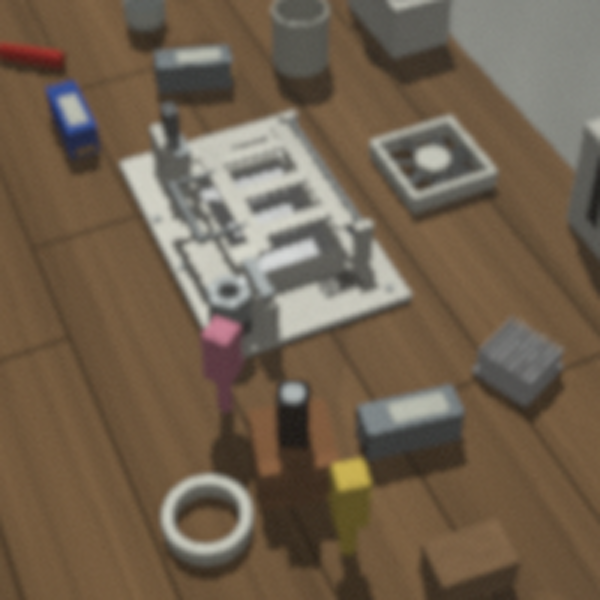

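Crops: exactly two grey modules. Crop-1 pixel (77,102) is the left one and (601,100) the right one; the blue one at (98,252) is a decoy. The black-handled key in the brown stand is at crop (612,202), with pink and yellow decoys either side. The tab grip is at (208,168), the lock barrel at (437,198), and the gate bar spans about (277..363,197). Now measuring.

```bash
cat > meas.py <<'E'
from h import *
import sys
def blob(c,m,near,r=40):
    n,l,s,ce=cv2.connectedComponentsWithStats(m.astype(np.uint8))
    best=min([i for i in range(1,n) if s[i,4]>8],key=lambda i:np.hypot(*(ce[i]-near)),default=None)
    return l==best
def rect(c,m,z,name):
    cs=max(cv2.findContours(cv2.resize(m.astype(np.uint8)*255,None,fx=4,fy=4,interpolation=cv2.INTER_LINEAR)//128,cv2.RETR_EXTERNAL,cv2.CHAIN_APPROX_NONE)[0],key=cv2.contourArea)[:,0]
    P=np.array([onz(c,(u+.5)/4-.5,(v+.5)/4-.5,z)[:2] for u,v in cs],np.float32)
    r=cv2.minAreaRect(P); print(name,np.round(r[0],1),np.round(r[1],1),round(r[2],1)); return r
if __name__=="__main__":
  for n,pts in(("top",dict(m0=(230,204),m1=(405,204),stand=(402,243),plate=(290,240))),("side",dict(m0=(294,163),m1=(367,281),plate=(320,190)))):
    c=viewer.camera(n); h,s,v=cv2.split(cv2.cvtColor(c["color"],cv2.COLOR_BGR2HSV)); b,g,r=[x.astype(int) for x in cv2.split(c["color"])]
    grey=(b>=r-3)&(v>60)&~((h>105)&(s>130))
    for k,p in pts.items():
        if k[0]=="m": rect(c,blob(c,grey,p),23,n+k)
        elif k=="plate": rect(c,blob(c,(s<60)&(v>95),p),10,n+k)
        else: print([c["color"][y,x].tolist() for x,y in((398,243),(402,246),(396,231),(413,247),(380,215),(420,220))])
    for k,(u,v_,z) in (dict(sock=(350.7,236,72),tab=(274.3,226,116),cap=(410.5,236.5,130)) if n=="top" else dict(sock=(306.2,236.5,72),tab=(286.7,176,116),cap=(327.5,271,130))).items(): print(n,k,np.round(onz(c,u,v_,z),1))
E
python3 meas.py
python3 - <<'E'
import cv2
a=cv2.imread("pics/top0.png")[218:256,262:420]; a=cv2.resize(a,None,fx=5,fy=5,interpolation=cv2.INTER_CUBIC)
b=cv2.imread("pics/side0.png")[165:300,270:355];b=cv2.resize(b,None,fx=4,fy=4,interpolation=cv2.INTER_CUBIC)[:, :]
import numpy as np
o=np.zeros((600,800,3),np.uint8); o[:190,:790]=a; o[195:600,:340]=b[:405]; o[195:330,400:740]=b[405:540]
cv2.imwrite("pics/c3.png",o)
E
```

```text
topm0 [569.5 326.5] [ 49.8 109.8] 72.7
topm1 [ 559.5 -327.5] [ 49.2 112.5] 81.3
[[62, 125, 181], [63, 124, 182], [58, 110, 161], [68, 133, 197], [75, 132, 171], [78, 140, 182]]
topplate [533.6  19.9] [367.1 244.2] 89.7
top sock [ 437.8 -116.9   72. ]
top tab [473.8 151.1 116. ]
top cap [ 428.6 -316.6  130. ]
sidem0 [569.4 329.3] [ 86.7 104.3] 69.8
sidem1 [ 561.  -320.6] [ 63.8 113.7] 82.0
sideplate [537.4  46.1] [420. 258.] 89.2
side sock [ 441.9 -116.6   72. ]
side tab [477.  152.6 116. ]
side cap [ 429.1 -315.3  130. ]
```

View pics/c3.png

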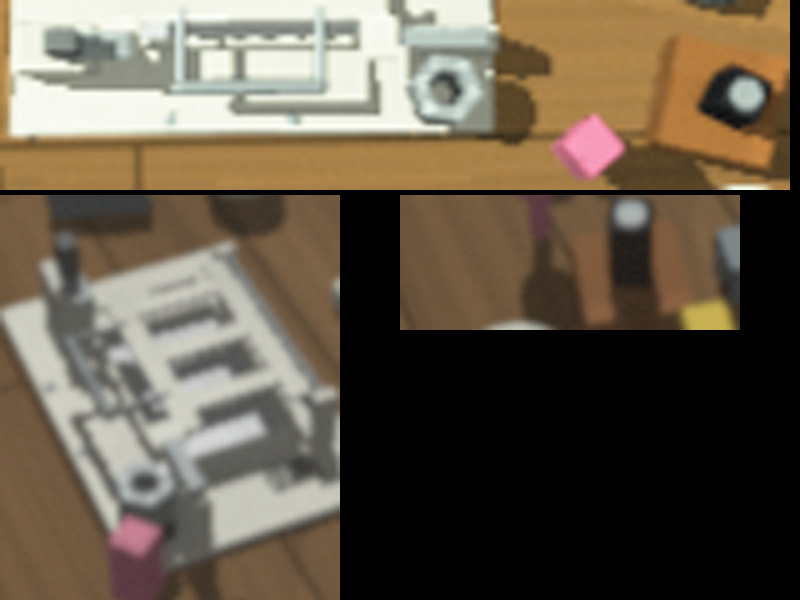

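Top crop: tab grip top at c3 (65,42), bar at y≈85 px, barrel at (445,89), key handle rotated about 30° with its cap at (746,92), and the stand turned about 12°. This puts the chassis at about (543,21) with yaw about -0.5°, the tab at (475,152), the socket at (440,-116.6) and the key at (429,-316.5). I'll move above the tab.

```bash
python3 -m pendant '[[[0.2855,-0.391,-0.04,0,0,18.7],[0.2855,-0.391,-0.04,0,0,18.7],[0.2855,-0.391,-0.04,0,0,18.7],[0.2855,-0.391,-0.04,0,0,18.7],[0.2855,-0.391,-0.04,0,0,18.7],[0.2855,-0.391,-0.04,0,0,18.7],[0.2855,-0.391,-0.04,0,0,18.7],[0.2855,-0.391,-0.04,0,0,18.7],[0.2855,-0.391,-0.04,0,0,18.7],[0.2855,-0.391,-0.04,0,0,18.7]]]' 0.06
python3 -m pendant '[[[0,0,0,0,0,0],[0,0,0,0,0,0],[0,0,0,0,0,0]]]'
cat > st.py <<'E'
from h import *
from scipy.spatial.transform import Rotation as R
s=monitor.get_state(); M=R.from_rotvec(s["orientation"]).as_matrix()
print(round(s["t"],1),"p",np.round(s["eef_pos"],1),"yawY",round(np.degrees(np.arctan2(M[1,1],M[0,1])),2),"z",np.round(M[:,2],3),"F",np.round(s["wrist_force"],1),"T",np.round(s["wrist_torque"],2),"q6",round(s["q"][5],2),"op",round(s["opening"],1),"g",round(s["grip_force"],1))
E
python3 st.py
```

```text
t: 1.2
eef_pos: [476.1, 149.6, 208.1]
orientation: [0.017, 3.141, -0.0]
wrist_force: [0.4, 0.9, -0.4]
opening: 59.9
grip_force: 0.0
t: 1.5
eef_pos: [474.3, 152.5, 208.2]
orientation: [-0.013, -3.141, -0.001]
wrist_force: [-0.8, -0.3, -0.9]
opening: 60.0
grip_force: 0.0
1.5 p [474.3 152.5 208.2] yawY 89.51 z [-0.001  0.    -1.   ] F [-0.8 -0.3 -0.9] T [-0.04 -0.04  0.04] q6 0.19 op 60.0 g 0.0
```

```bash
python3 -m pendant '[[[0,0,-0.05,0,0,0],[0,0,-0.09,0,0,0],[0,0,-0.103,0,0,0],[0,0,-0.103,0,0,0],[0,0,-0.103,0,0,0]]]' 0.06
python3 -m pendant '[[[0,0,0,0,0,0],[0,0,0,0,0,0],[0,0,0,0,0,0],[0,0,0,0,0,0],[0,0,0,0,0,0],[0,0,0,0,0,0],[0,0,0,0,0,0],[0,0,0,0,0,0]]]' 0.01 30; python3 st.py
```

```text
t: 2.0
eef_pos: [474.7, 153.0, 105.9]
orientation: [0.012, 3.141, 0.0]
wrist_force: [0.1, -0.3, 1.2]
opening: 60.0
grip_force: 0.0
t: 2.8
eef_pos: [476.2, 154.8, 107.3]
orientation: [0.012, 3.139, 0.011]
wrist_force: [-1.4, 8.0, 4.8]
opening: 23.3
grip_force: 32.9
2.8 p [476.2 154.8 107.3] yawY 89.55 z [ 0.003  0.007 -1.   ] F [-1.4  8.   4.8] T [1.44 0.3  0.  ] q6 0.19 op 23.3 g 32.9
```

```bash
python3 -m pendant '[[[0,0.01,0,0,0,0],[0,0.02,0,0,0,0],[0,0.028,0,0,0,0],[0,0.031,0,0,0,0],[0,0.031,0,0,0,0],[0,0.031,0,0,0,0]]]'; python3 st.py
```

```text
t: 3.4
eef_pos: [476.5, 183.2, 107.2]
orientation: [0.014, 3.138, 0.001]
wrist_force: [-0.7, -0.1, 6.1]
opening: 23.5
grip_force: 33.1
3.4 p [476.5 183.2 107.2] yawY 89.47 z [ 0.004  0.    -1.   ] F [-0.7 -0.1  6.1] T [-0.13  0.15  0.07] q6 0.25 op 23.5 g 33.1
```

```bash
python3 -m pendant '[[[0,0,0,0,0,0],[0,0,0,0,0,0],[0,0,0,0,0,0],[0,0,0,0,0,0],[0,0,0.04,0,0,0],[0,0,0.07,0,0,0],[0,0,0.07,0,0,0]]]' 0.05
python3 -m pendant '[[[-0.032,-0.161,0,0,0,-90],[-0.032,-0.161,0,0,0,-90],[-0.032,-0.161,0,0,0,-90],[-0.032,-0.161,0,0,0,-90],[-0.032,-0.161,0,0,0,-90],[-0.032,-0.161,0,0,0,-90],[-0.032,-0.161,0,0,0,-90],[-0.032,-0.161,0,0,0,-90],[-0.032,-0.161,0,0,0,-90],[-0.032,-0.161,0,0,0,-90]]]' 0.04
python3 -m pendant '[[[0,0,0,0,0,-4.1],[0,0,0,0,0,-4.1],[0,0,0,0,0,-4.1]]]'; python3 st.py
python3 - <<'E'
from h import *
a=[]
for n,(u,v) in(("top",(312,232)),("side",(300,220))):
    c=viewer.camera(n)["color"]; a.append(cv2.resize(c[v-42:v+42,u-50:u+50],None,fx=4,fy=4,interpolation=cv2.INTER_CUBIC))
cv2.imwrite("pics/p6.png",np.hstack(a))
E
```

```text
t: 4.1
eef_pos: [477.9, 183.6, 179.5]
orientation: [0.015, 3.134, 0.003]
wrist_force: [0.6, 0.5, -0.7]
opening: 49.9
grip_force: 0.0
t: 5.1
eef_pos: [442.5, 21.9, 174.5]
orientation: [-2.159, -2.281, 0.001]
wrist_force: [-0.0, -0.3, 0.2]
opening: 39.9
grip_force: 0.0
t: 5.4
eef_pos: [442.6, 21.9, 174.8]
orientation: [-2.231, -2.211, 0.001]
wrist_force: [0.4, -0.3, 0.2]
opening: 39.9
grip_force: 0.0
5.4 p [442.6  21.9 174.8] yawY -0.49 z [-0.001  0.    -1.   ] F [ 0.4 -0.3  0.2] T [-0.02 -0.01  0.01] q6 1.49 op 39.9 g 0.0
```

View pics/p6.png

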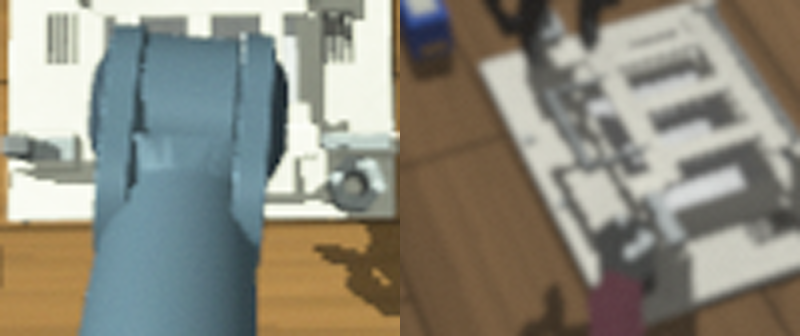

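The tab is slid clear to the left and the fingers stand over the bar region. I'll descend around the bar.

```bash
python3 -m pendant '[[[0,0,-0.04,0,0,0],[0,0,-0.07,0,0,0],[0,0,-0.09,0,0,0],[0,0,-0.1,0,0,0],[0,0,-0.107,0,0,0],[0,0,-0.107,0,0,0]]]' 0.04; 
python3 -m pendant '[[[0,0,0,0,0,0],[0,0,0,0,0,0],[0,0,0,0,0,0],[0,0,0,0,0,0],[0,0,0,0,0,0],[0,0,0,0,0,0]]]' 0 25; python3 st.py
```

```text
t: 6.1
eef_pos: [442.9, 21.9, 68.1]
orientation: [-2.232, -2.21, 0.0]
wrist_force: [-1.0, 0.4, -0.2]
opening: 40.1
grip_force: 0.0
t: 6.7
eef_pos: [443.7, 21.8, 69.3]
orientation: [2.232, 2.209, 0.002]
wrist_force: [-1.9, 0.2, 6.3]
opening: 11.1
grip_force: 24.9
6.7 p [443.7  21.8  69.3] yawY -0.58 z [ 0.002 -0.    -1.   ] F [-1.9  0.2  6.3] T [-0.03  0.28 -0.  ] q6 1.49 op 11.1 g 24.9
```

```bash
python3 -m pendant '[[[0.002,0,0.027,0,0,0],[0.008,0,0.053,0,0,0],[0.018,0,0.078,0,0,0],[0.031,0,0.102,0,0,0],[0.048,0,0.123,0,0,0],[0.068,-0.001,0.141,0,0,0],[0.09,-0.001,0.156,0,0,0],[0.115,-0.001,0.168,0,0,0],[0.141,-0.001,0.176,0,0,0],[0.167,-0.001,0.18,0,0,0]]]'; python3 st.py
python3 -m pendant '[[[0.018,0,0,0,0,0],[0.036,0,-0.001,0,0,0],[0.05,0,-0.0035,0,0,0],[0.05,0,-0.0035,0,0,0],[0.05,0,-0.0035,0,0,0]]]'; python3 st.py
```

```text
t: 7.7
eef_pos: [610.5, 20.4, 250.0]
orientation: [2.232, 2.209, -0.001]
wrist_force: [-2.2, -1.8, 5.0]
opening: 11.0
grip_force: 26.7
7.7 p [610.5  20.4 250. ] yawY -0.6 z [ 0.001 -0.001 -1.   ] F [-2.2 -1.8  5. ] T [-0.35  0.65 -0.02] q6 1.51 op 11.0 g 26.7
t: 8.2
eef_pos: [660.4, 20.1, 245.0]
orientation: [2.232, 2.208, -0.001]
wrist_force: [0.5, -3.3, 1.3]
opening: 11.1
grip_force: 27.0
8.2 p [660.4  20.1 245. ] yawY -0.61 z [ 0.001 -0.002 -1.   ] F [ 0.5 -3.3  1.3] T [-0.67 -0.15 -0.04] q6 1.52 op 11.1 g 27.0
```

```bash
python3 -m pendant '[[[0,0,0,0,0,0],[0,0,0,0,0,0],[0,0,0,0,0,0],[0,0,0.025,0,0,0],[0,0,0.05,0,0,0],[0,0,0.05,0,0,0],[0,0,0.05,0,0,0]]]' 0.04; python3 st.py
python3 -m pendant '[[[-0.015,0.05,0,0,0,8],[-0.03,0.1,0,0,0,16],[-0.045,0.15,-0.02,0,0,24],[-0.06,0.19,-0.05,0,0,32],[-0.075,0.23,-0.08,0,0,41],[-0.0905,0.27,-0.1,0,0,49],[-0.0905,0.307,-0.12,0,0,57],[-0.0905,0.307,-0.15,0,0,65],[-0.0905,0.307,-0.175,0,0,73.6],[-0.0905,0.307,-0.175,0,0,73.6]]]' 0.08
python3 -m pendant '[[[0,0,0,0,0,0],[0,0,0,0,0,0]]]'; python3 st.py
python3 - <<'E'
from h import *
a=[]
for n,(u,v) in(("top",(265,205)),("side",(310,190))):
    c=viewer.camera(n)["color"]; a.append(cv2.resize(c[v-65:v+65,u-65:u+65],None,fx=3,fy=3,interpolation=cv2.INTER_CUBIC))
cv2.imwrite("pics/p7.png",np.hstack(a))
E
```

```text
t: 8.9
eef_pos: [660.2, 21.1, 295.2]
orientation: [2.232, 2.21, 0.002]
wrist_force: [-0.5, 0.4, -0.9]
opening: 39.9
grip_force: 0.0
8.9 p [660.2  21.1 295.2] yawY -0.57 z [ 0.002  0.    -1.   ] F [-0.5  0.4 -0.9] T [-0.04  0.   -0.02] q6 1.52 op 39.9 g 0.0
t: 9.9
eef_pos: [564.9, 326.7, 113.9]
orientation: [-0.461, -3.098, 0.009]
wrist_force: [-0.2, -0.8, -0.5]
opening: 80.2
grip_force: 0.0
t: 10.1
eef_pos: [570.3, 327.9, 121.3]
orientation: [0.468, 3.105, 0.002]
wrist_force: [-0.3, 0.6, 0.8]
opening: 80.3
grip_force: 0.0
10.1 p [570.3 327.9 121.3] yawY 72.86 z [ 0.002  0.001 -1.   ] F [-0.3  0.6  0.8] T [-0.05 -0.03  0.04] q6 0.72 op 80.3 g 0.0
```

View pics/p7.png

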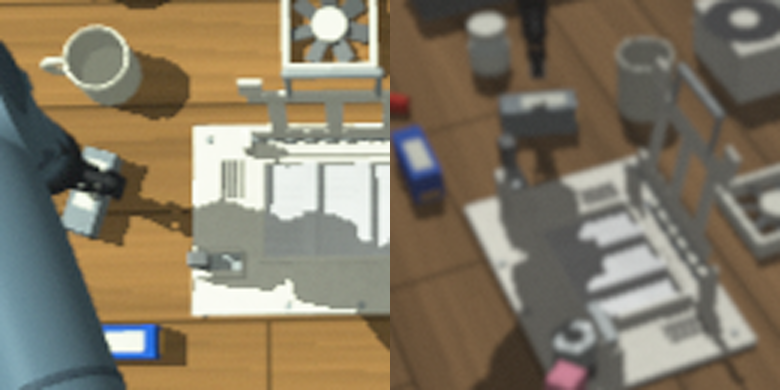

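The gate is open and leaning back, three slots are visible, and module m0 is under the gripper at p7 (95,190). Descend and grip.

```bash
python3 -m pendant '[[[0,0,-0.03,0,0,0],[0,0,-0.055,0,0,0],[0,0,-0.07,0,0,0],[0,0,-0.08,0,0,0],[0,0,-0.08,0,0,0],[0,0,-0.08,0,0,0]]]' 0.08; python3 st.py
python3 -m pendant '[[[0,0,0,0,0,0],[0,0,0,0,0,0],[0,0,0,0,0,0],[0,0,0,0,0,0],[0,0,0,0,0,0],[0,0,0,0,0,0],[0,0,0,0,0,0]]]' 0.02 50; python3 st.py
```

```text
t: 10.8
eef_pos: [570.3, 328.2, 41.0]
orientation: [0.464, 3.106, 0.002]
wrist_force: [-0.2, -0.4, 0.1]
opening: 80.0
grip_force: 0.0
10.8 p [570.3 328.2  41. ] yawY 72.99 z [ 0.002  0.001 -1.   ] F [-0.2 -0.4  0.1] T [ 0.    0.   -0.04] q6 0.72 op 80.0 g 0.0
t: 11.5
eef_pos: [570.3, 328.2, 41.0]
orientation: [0.464, 3.105, 0.002]
wrist_force: [0.3, 0.4, 6.0]
opening: 39.0
grip_force: 53.3
11.5 p [570.3 328.2  41. ] yawY 73.01 z [ 0.002  0.001 -1.   ] F [0.3 0.4 6. ] T [-0.17  0.09  0.01] q6 0.72 op 39.0 g 53.3
```

```bash
python3 -m pendant '[[[0,0,0.03,0,0,0],[0,0,0.07,0,0,0],[0,0,0.08,0,0,0],[0,0,0.08,0,0,0]]]'; python3 st.py
python3 - <<'E'
from h import *
import meas
for n,p in(("top",(230,204)),("side",(294,150))):
    c=viewer.camera(n); cv2.imwrite(f"pics/{n}8.png",c["color"])
    h,s,v=cv2.split(cv2.cvtColor(c["color"],cv2.COLOR_BGR2HSV)); b,g,r=[x.astype(int) for x in cv2.split(c["color"])]
    grey=(b>=r-3)&(v>60)&~((h>105)&(s>130))
    meas.rect(c,meas.blob(c,grey,(405,204) if n=="top" else (367,281)),23,n+"m1")
c=cv2.imread("pics/side8.png");cv2.imwrite("pics/p8.png",cv2.resize(c[90:210,230:380],None,fx=4,fy=4,interpolation=cv2.INTER_CUBIC))
E
```

```text
t: 11.9
eef_pos: [570.9, 328.6, 121.6]
orientation: [0.463, 3.104, 0.004]
wrist_force: [0.3, 0.3, -2.5]
opening: 38.7
grip_force: 52.6
11.9 p [570.9 328.6 121.6] yawY 73.02 z [ 0.004  0.002 -1.   ] F [ 0.3  0.3 -2.5] T [ 0.02 -0.02  0.01] q6 0.72 op 38.7 g 52.6
topm1 [ 559.3 -327.4] [ 49.2 113. ] 81.3
sidem1 [ 561.  -322.6] [ 66.  111.9] 80.4
```

View pics/p8.png

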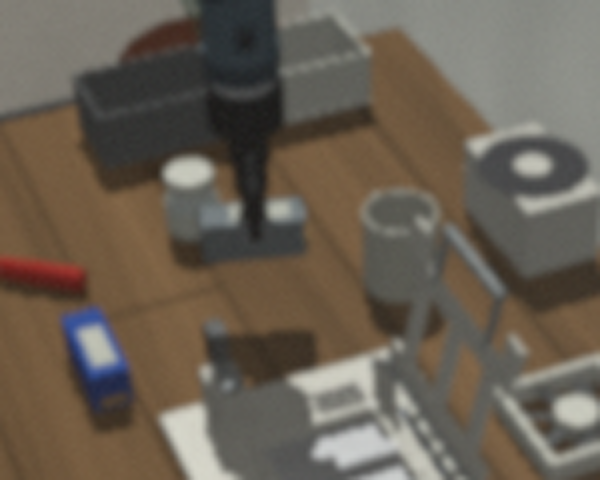

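Module held level and centred (p8 (252,230)). I'll carry it to slot2.

```bash
python3 -m pendant '[[[-0.005,-0.02,0.04,0,0,4],[-0.01,-0.06,0.05,0,0,8],[-0.015,-0.1,0.05,0,0,12],[-0.02,-0.14,0.05,0,0,16.5],[-0.026,-0.18,0.05,0,0,16.5],[-0.026,-0.22,0.05,0,0,16.5],[-0.026,-0.24,0.05,0,0,16.5],[-0.026,-0.24,0.05,0,0,16.5],[-0.026,-0.24,0.05,0,0,16.5],[-0.026,-0.24,0.05,0,0,16.5]]]'; python3 st.py
python3 - <<'E'
from h import *
a=[]
for n,(u,v) in(("top",(305,210)),("side",(320,190))):
    c=viewer.camera(n)["color"]; a.append(cv2.resize(c[v-65:v+65,u-65:u+65],None,fx=3,fy=3,interpolation=cv2.INTER_CUBIC))
cv2.imwrite("pics/p9.png",np.hstack(a))
E
```

```text
t: 13.0
eef_pos: [542.8, 88.8, 168.7]
orientation: [-0.012, -3.139, -0.001]
wrist_force: [-0.8, -0.4, -2.7]
opening: 38.7
grip_force: 52.5
13.0 p [542.8  88.8 168.7] yawY 89.57 z [-0.002  0.    -1.   ] F [-0.8 -0.4 -2.7] T [ 0.06 -0.01 -0.05] q6 0.05 op 38.7 g 52.5
```

View pics/p9.png

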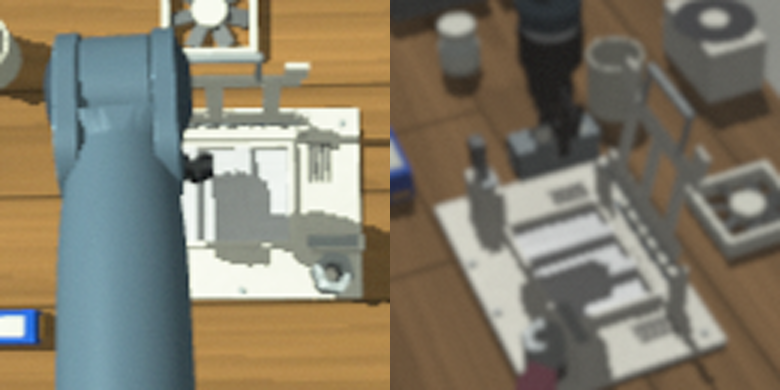

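Module hangs over the left slot, clear of the gate and tab. Lowering.

```bash
python3 -m pendant '[[[0.001,0,-0.04,0,0,0],[0.001,0,-0.07,0,0,0],[0.001,-0.0005,-0.09,0,0,0],[0.001,-0.0005,-0.1,0,0,0],[0.001,-0.0005,-0.105,0,0,0],[0.001,-0.0005,-0.109,0,0,0],[0.001,-0.0005,-0.112,0,0,0],[0.001,-0.0005,-0.112,0,0,0]]]'; python3 st.py
python3 -m pendant '[[[0,0,-0.002,0,0,0],[0,0,-0.003,0,0,0],[0,0,-0.004,0,0,0],[0,0,-0.004,0,0,0]]]'; python3 st.py
```

```text
t: 13.9
eef_pos: [545.0, 87.5, 58.3]
orientation: [0.013, 3.14, 0.0]
wrist_force: [0.7, -0.1, -2.2]
opening: 38.9
grip_force: 52.5
13.9 p [545.   87.5  58.3] yawY 89.52 z [ 0.001  0.    -1.   ] F [ 0.7 -0.1 -2.2] T [0.01 0.01 0.01] q6 0.05 op 38.9 g 52.5
t: 14.3
eef_pos: [544.4, 87.4, 53.8]
orientation: [-0.013, -3.141, -0.0]
wrist_force: [-0.5, -0.3, -1.1]
opening: 39.4
grip_force: 52.5
14.3 p [544.4  87.4  53.8] yawY 89.51 z [-0.  0. -1.] F [-0.5 -0.3 -1.1] T [ 0.01 -0.01  0.01] q6 0.05 op 39.4 g 52.5
```

```bash
python3 -m pendant '[[[0,0,-0.001,0,0,0],[0,0,-0.001,0,0,0],[0,0,-0.001,0,0,0],[0,0,-0.001,0,0,0],[0,0,0.03,0,0,0],[0,0,0.07,0,0,0],[0,0,0.11,0,0,0],[0,0,0.11,0,0,0]]]' 0.056
python3 -m pendant '[[[0.0156,-0.412,0,0,0,-7.5],[0.0156,-0.412,0,0,0,-7.5],[0.0156,-0.412,0,0,0,-7.5],[0.0156,-0.412,0,0,0,-7.5],[0.0156,-0.412,0,0,0,-7.5],[0.0156,-0.412,0,0,0,-7.5],[0.0156,-0.412,0,0,0,-7.5],[0.0156,-0.412,0,0,0,-7.5],[0.0156,-0.412,0,0,0,-7.5],[0.0156,-0.412,0,0,0,-7.5]]]' 0.08
python3 -m pendant '[[[0,0,-0.02,0,0,0],[0,0,-0.04,0,0,0],[0,0,-0.05,0,0,0],[0,0,-0.05,0,0,0]]]'; python3 st.py
python3 - <<'E'
from h import *
a=[]
for n,(u,v) in(("top",(330,205)),("side",(345,230))):
    c=viewer.camera(n)["color"]; a.append(cv2.resize(c[v-65:v+65,u-65:u+65],None,fx=3,fy=3,interpolation=cv2.INTER_CUBIC) if n=="side" else cv2.resize(c[v-65:v+65,u-65:u+65],None,fx=3,fy=3,interpolation=cv2.INTER_CUBIC))
cv2.imwrite("pics/p10.png",np.hstack(a))
E
```

```text
t: 15.1
eef_pos: [548.6, 87.7, 170.0]
orientation: [0.013, 3.13, 0.001]
wrist_force: [1.8, -0.1, 1.1]
opening: 56.3
grip_force: 0.0
t: 16.1
eef_pos: [559.6, -326.7, 162.9]
orientation: [-0.224, -3.133, -0.001]
wrist_force: [0.1, 0.7, -0.1]
opening: 80.2
grip_force: 0.0
t: 16.5
eef_pos: [558.9, -321.9, 111.9]
orientation: [-0.216, -3.13, -0.004]
wrist_force: [1.1, 0.6, 1.1]
opening: 79.8
grip_force: 0.0
16.5 p [ 558.9 -321.9  111.9] yawY 82.12 z [-0.004  0.003 -1.   ] F [1.1 0.6 1.1] T [ 0.01  0.02 -0.01] q6 -0.48 op 79.8 g 0.0
```

View pics/p10.png

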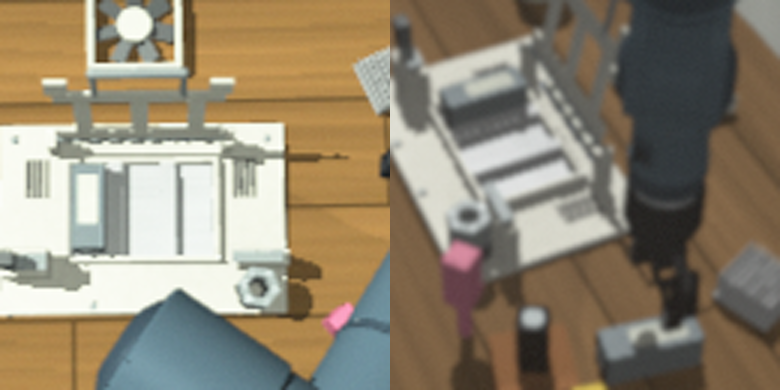

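m0 is seated in the left slot, and m1 is at its earlier pixel (367,280) under the gripper. Descend and grip.

```bash
python3 -m pendant '[[[0,0,-0.03,0,0,0],[0,0,-0.055,0,0,0],[0,0,-0.065,0,0,0],[0,0,-0.07,0,0,0],[0,0,-0.07,0,0,0],[0,0,-0.07,0,0,0]]]' 0.08; python3 st.py
python3 -m pendant '[[[0,0,0,0,0,0],[0,0,0,0,0,0],[0,0,0,0,0,0],[0,0,0,0,0,0],[0,0,0,0,0,0],[0,0,0,0,0,0],[0,0,0,0,0,0]]]' 0.02 50; python3 st.py
python3 -m pendant '[[[0,0,0.04,0,0,0],[0,0,0.08,0,0,0],[0,0,0.12,0,0,0],[0,0,0.13,0,0,0],[0,0,0.13,0,0,0],[0,0,0.13,0,0,0]]]'; python3 st.py
```

```text
t: 17.2
eef_pos: [561.0, -325.2, 45.3]
orientation: [0.219, 3.132, -0.002]
wrist_force: [0.0, 0.2, -0.0]
opening: 80.1
grip_force: 0.0
17.2 p [ 561.  -325.2   45.3] yawY 82.02 z [ 0.002 -0.001 -1.   ] F [ 0.   0.2 -0. ] T [ 0.02 -0.02  0.01] q6 -0.48 op 80.1 g 0.0
t: 17.9
eef_pos: [560.7, -325.0, 44.8]
orientation: [0.219, 3.132, -0.001]
wrist_force: [0.4, 0.1, 5.4]
opening: 38.6
grip_force: 53.1
17.9 p [ 560.7 -325.    44.8] yawY 82.01 z [ 0.001 -0.001 -1.   ] F [0.4 0.1 5.4] T [ 0.16  0.09 -0.  ] q6 -0.48 op 38.6 g 53.1
t: 18.5
eef_pos: [559.0, -323.8, 171.2]
orientation: [-0.218, -3.131, -0.003]
wrist_force: [-0.7, -0.8, -5.5]
opening: 38.9
grip_force: 52.2
18.5 p [ 559.  -323.8  171.2] yawY 82.02 z [-0.003  0.002 -1.   ] F [-0.7 -0.8 -5.5] T [ 0.03 -0.04  0.03] q6 -0.48 op 38.9 g 52.2
```

```bash
python3 -m pendant '[[[-0.005,0.04,0,0,0,2],[-0.01,0.08,0,0,0,5],[-0.015,0.12,0,0,0,7.5],[-0.0175,0.16,0,0,0,7.5],[-0.0175,0.2,0,0,0,7.5],[-0.0175,0.24,0,0,0,7.5],[-0.0175,0.265,0,0,0,7.5],[-0.0175,0.281,0,0,0,7.5],[-0.0175,0.281,0,0,0,7.5],[-0.0175,0.281,0,0,0,7.5]]]'; python3 st.py
python3 -m pendant '[[[0,0,-0.04,0,0,0],[0,0,-0.07,0,0,0],[0,0,-0.09,0,0,0],[0,0,-0.095,0,0,0],[0,0,-0.095,0,0,0],[0,0,-0.095,0,0,0]]]'; python3 st.py
```

```text
t: 19.5
eef_pos: [541.9, -44.0, 172.5]
orientation: [-0.013, -3.139, 0.001]
wrist_force: [-0.8, -1.0, -2.6]
opening: 38.8
grip_force: 52.4
19.5 p [541.9 -44.  172.5] yawY 89.51 z [-0.002 -0.    -1.   ] F [-0.8 -1.  -2.6] T [-0.03 -0.03  0.05] q6 -0.19 op 38.8 g 52.4
t: 20.1
eef_pos: [543.6, -44.5, 79.9]
orientation: [0.015, 3.14, -0.001]
wrist_force: [-0.1, 0.6, -3.6]
opening: 38.7
grip_force: 52.3
20.1 p [543.6 -44.5  79.9] yawY 89.46 z [ 0.002 -0.    -1.   ] F [-0.1  0.6 -3.6] T [-0.02 -0.   -0.01] q6 -0.19 op 38.7 g 52.3
```

Now to floor level, release, rise.

```bash
python3 -m pendant '[[[0,0.0005,-0.01,0,0,0],[0,0.0005,-0.016,0,0,0],[0,0.0005,-0.02,0,0,0],[0,0.0005,-0.0225,0,0,0],[0,0.0005,-0.0225,0,0,0],[0,0.0005,-0.0225,0,0,0]]]'; python3 st.py
python3 -m pendant '[[[0,0,0,0,0,0],[0,0,0,0,0,0],[0,0,0,0,0,0],[0,0,0,0,0,0],[0,0,0.03,0,0,0],[0,0,0.07,0,0,0],[0,0,0.12,0,0,0],[0,0,0.16,0,0,0],[0,0,0.19,0,0,0],[0,0,0.19,0,0,0]]]' 0.056; python3 st.py
python3 - <<'E'
from h import *
c=viewer.camera("side")["color"]; cv2.imwrite("pics/s11.png",c)
a=c[150:300,240:400]; cv2.imwrite("pics/p11.png",cv2.resize(a,None,fx=4,fy=4,interpolation=cv2.INTER_CUBIC))
E
```

```text
t: 20.7
eef_pos: [542.2, -43.0, 56.8]
orientation: [-0.013, -3.141, -0.0]
wrist_force: [-3.2, 1.1, 3.1]
opening: 39.1
grip_force: 53.2
20.7 p [542.2 -43.   56.8] yawY 89.52 z [-0.  0. -1.] F [-3.2  1.1  3.1] T [ 0.09  0.62 -0.05] q6 -0.19 op 39.1 g 53.2
t: 21.7
eef_pos: [545.6, -43.6, 251.6]
orientation: [0.013, 3.132, -0.003]
wrist_force: [0.2, -0.7, -0.4]
opening: 56.2
grip_force: 0.0
21.7 p [545.6 -43.6 251.6] yawY 89.52 z [ 0.01  -0.002 -1.   ] F [ 0.2 -0.7 -0.4] T [ 0.02 -0.06  0.01] q6 -0.19 op 56.2 g 0.0
```

View pics/p11.png

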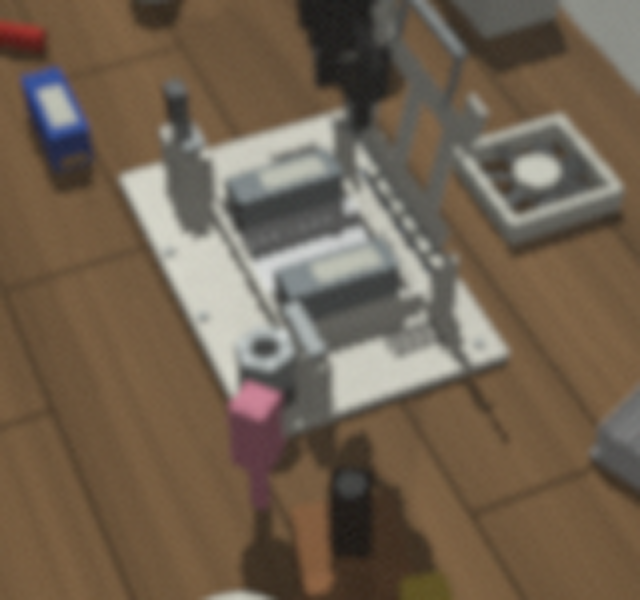

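Both modules sit flat in the right and left slots, the middle one is empty. Next the gate.

```bash
python3 -m pendant '[[[0,0,0.04,0,0,-8.5],[0.02,0.01,0.048,0,0,-17],[0.04,0.02,0.048,0,0,-25.5],[0.06,0.03,0.048,0,0,-34],[0.08,0.045,0.048,0,0,-42.5],[0.1,0.055,0.048,0,0,-51],[0.1165,0.0645,0.048,0,0,-59.5],[0.1165,0.0645,0.048,0,0,-68],[0.1165,0.0645,0.048,0,0,-76.5],[0.1165,0.0645,0.048,0,0,-85]]]' 0.04
python3 -m pendant '[[[0,0,0,0,0,-5],[0,0,0,0,0,-5],[0,0,0,0,0,-5]]]'; python3 st.py
python3 - <<'E'
from h import *
c=viewer.camera("top"); h,s,v=cv2.split(cv2.cvtColor(c["color"],cv2.COLOR_BGR2HSV)); b,g,r=[x.astype(int) for x in cv2.split(c["color"])]
m=((b>=r-3)&(v>60)&(s>25)&~((h>105)&(s>130))).astype(np.uint8)
n,l,st,ce=cv2.connectedComponentsWithStats(m)
print([(st[i,4],ce[i].round().tolist()) for i in range(1,n) if st[i,4]>60])
E
```

```text
t: 22.75
eef_pos: [658.7, 21.6, 291.8]
orientation: [-2.137, -2.299, 0.004]
wrist_force: [-0.2, 0.5, -0.4]
opening: 39.8
grip_force: 0.0
t: 23.05
eef_pos: [658.7, 21.4, 292.9]
orientation: [-2.227, -2.213, 0.002]
wrist_force: [0.3, -0.2, -0.1]
opening: 40.1
grip_force: 0.0
23.1 p [658.7  21.4 292.9] yawY -0.38 z [-0.002  0.    -1.   ] F [ 0.3 -0.2 -0.1] T [ 0.02 -0.02 -0.03] q6 1.51 op 40.1 g 0.0
[(np.int32(21947), [291.0, 271.0]), (np.int32(3134), [514.0, 202.0])]
```

```bash
python3 -m pendant '[[[0.0015,-0.001,-0.02,0,0,0],[0.0015,-0.001,-0.04,0,0,0],[0.0015,-0.001,-0.048,0,0,0],[0.0015,-0.001,-0.048,0,0,0],[0.0015,-0.001,-0.048,0,0,0]]]' 0.04
python3 -m pendant '[[[0,0,0,0,0,0],[0,0,0,0,0,0],[0,0,0,0,0,0],[0,0,0,0,0,0],[0,0,0,0,0,0],[0,0,0,0,0,0]]]' 0 25; python3 st.py
```

```text
t: 23.6
eef_pos: [660.6, 20.4, 246.9]
orientation: [2.23, 2.212, 0.0]
wrist_force: [-0.3, 0.2, 0.6]
opening: 40.2
grip_force: 0.0
t: 24.2
eef_pos: [661.3, 20.4, 247.4]
orientation: [2.229, 2.211, 0.003]
wrist_force: [1.7, -0.8, 4.7]
opening: 11.0
grip_force: 24.9
24.2 p [661.3  20.4 247.4] yawY -0.48 z [ 0.003 -0.    -1.   ] F [ 1.7 -0.8  4.7] T [ 0.02 -0.2  -0.04] q6 1.51 op 11.0 g 24.9
```

```bash
python3 -m pendant '[[[-0.03,0,0.0035,0,0,0],[-0.057,0,0.0023,0,0,0],[-0.084,0,-0.003,0,0,0],[-0.109,0,-0.012,0,0,0],[-0.133,0.001,-0.025,0,0,0],[-0.154,0.001,-0.041,0,0,0],[-0.173,0.001,-0.06,0,0,0],[-0.189,0.001,-0.082,0,0,0],[-0.201,0.001,-0.106,0,0,0],[-0.208,0.001,-0.123,0,0,0]]]'; python3 st.py
python3 -m pendant '[[[-0.004,0,-0.017,0,0,0],[-0.007,0,-0.034,0,0,0],[-0.008,0,-0.047,0,0,0],[-0.008,0,-0.053,0,0,0],[-0.008,0,-0.054,0,0,0],[-0.008,0,-0.054,0,0,0]]]'; python3 st.py
```

```text
t: 25.2
eef_pos: [451.2, 21.9, 121.9]
orientation: [-2.23, -2.211, -0.001]
wrist_force: [2.6, 0.9, -1.2]
opening: 10.9
grip_force: 25.2
25.2 p [451.2  21.9 121.9] yawY -0.47 z [-0.001  0.001 -1.   ] F [ 2.6  0.9 -1.2] T [ 0.26 -0.66  0.05] q6 1.49 op 10.9 g 25.2
t: 25.8
eef_pos: [443.8, 21.8, 69.8]
orientation: [-2.229, -2.211, 0.001]
wrist_force: [-2.1, 1.4, 7.2]
opening: 11.1
grip_force: 26.4
25.8 p [443.8  21.8  69.8] yawY -0.46 z [-0.001  0.001 -1.   ] F [-2.1  1.4  7.2] T [0.3  0.56 0.  ] q6 1.48 op 11.1 g 26.4
```

The gate is closed. Release and go above the key.

```bash
python3 -m pendant '[[[0,0,0,0,0,0],[0,0,0,0,0,0],[0,0,0,0,0,0],[0,0,0.03,0,0,0],[0,0,0.07,0,0,0],[0,0,0.12,0,0,0],[0,0,0.15,0,0,0],[0,0,0.15,0,0,0]]]' 0.04
python3 -m pendant '[[[-0.0148,-0.338,0,0,0,-29.5],[-0.0148,-0.338,0,0,0,-29.5],[-0.0148,-0.338,0,0,0,-29.5],[-0.0148,-0.338,0,0,0,-29.5],[-0.0148,-0.338,0,0,0,-29.5],[-0.0148,-0.338,0,0,0,-29.5],[-0.0148,-0.338,0,0,0,-29.5],[-0.0148,-0.338,0,0,0,-29.5],[-0.0148,-0.338,0,0,0,-29.5],[-0.0148,-0.338,0,0,0,-29.5]]]' 0.075; python3 st.py
python3 - <<'E'
from h import *
a=[]
for n,(u,v),k in(("top",(312,212),4),("side",(325,265),4)):
    c=viewer.camera(n)["color"]; cv2.imwrite(f"pics/{n}12.png",c); a.append(cv2.resize(c[v-60:v+60,u-50:u+50],None,fx=k,fy=k,interpolation=cv2.INTER_CUBIC))
cv2.imwrite("pics/p12.png",np.hstack(a))
E
```

```text
t: 26.6
eef_pos: [447.8, 21.0, 223.9]
orientation: [2.226, 2.207, 0.009]
wrist_force: [-0.6, -0.9, 1.0]
opening: 40.0
grip_force: 0.0
t: 27.6
eef_pos: [429.4, -315.2, 218.5]
orientation: [-2.718, -1.571, 0.0]
wrist_force: [0.3, 1.3, 0.5]
opening: 74.8
grip_force: 0.0
27.6 p [ 429.4 -315.2  218.5] yawY -29.93 z [-0.001  0.002 -1.   ] F [0.3 1.3 0.5] T [-0.03  0.03  0.03] q6 1.34 op 74.8 g 0.0
```

View pics/p12.png

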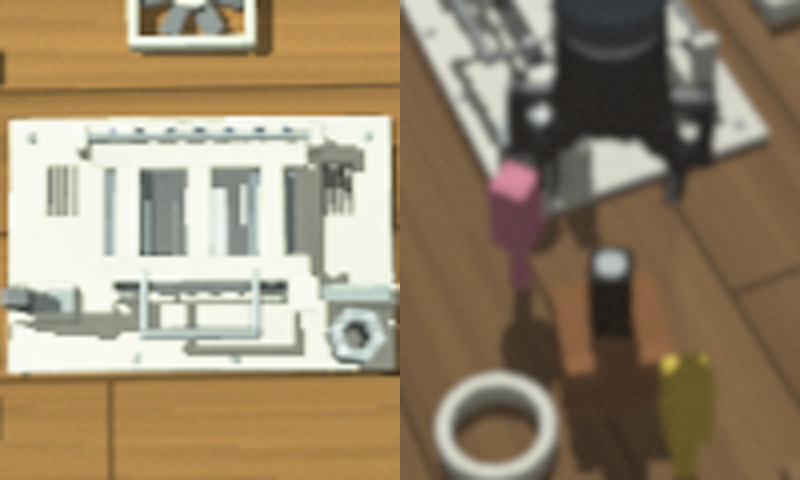

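The gate lies closed and the black key in the stand (p12 (610,300)) is free below the fingers. Descend, grip lightly, then a second grip turned 90° to centre it both ways.

```bash
python3 -m pendant '[[[0,0,-0.04,0,0,0],[0,0,-0.08,0,0,0],[0,0,-0.1,0,0,0],[0,0,-0.11,0,0,0],[0,0,-0.113,0,0,0],[0,0,-0.113,0,0,0]]]' 0.062; python3 st.py
python3 -m pendant '[[[0,0,0,0,0,0],[0,0,0,0,0,0],[0,0,0,0,0,0],[0,0,0,0,0,0],[0,0,0,0,0,0],[0,0,0,0,0,0]]]' 0.02 20; python3 st.py
python3 -m pendant '[[[0,0,0,0,0,0],[0,0,0,0,0,0],[0,0,0,0,0,0],[0,0,0,0,0,0]]]' 0.062
python3 -m pendant '[[[0,0,0.04,0,0,0],[0,0,0.07,0,0,8],[0,0,0.07,0,0,16],[0,0,0.07,0,0,24],[0,0,0.07,0,0,32],[0,0,0.07,0,0,40],[0,0,0.07,0,0,48],[0,0,0.07,0,0,56],[0,0,0.07,0,0,64],[0,0,0.07,0,0,72]]]'
python3 -m pendant '[[[0,0,0,0,0,8],[0,0,0,0,0,16],[0,0,0,0,0,18],[0,0,-0.04,0,0,18],[0,0,-0.06,0,0,18],[0,0,-0.07,0,0,18],[0,0,-0.07,0,0,18]]]'; python3 st.py
python3 -m pendant '[[[0,0,0,0,0,0],[0,0,0,0,0,0],[0,0,0,0,0,0],[0,0,0,0,0,0],[0,0,0,0,0,0],[0,0,0,0,0,0]]]' 0.02 20; python3 st.py
```

```text
t: 28.3
eef_pos: [430.3, -316.5, 107.1]
orientation: [2.719, 1.572, 0.001]
wrist_force: [0.1, 0.6, 0.3]
opening: 62.2
grip_force: 0.0
28.3 p [ 430.3 -316.5  107.1] yawY -29.94 z [ 0.001 -0.001 -1.   ] F [0.1 0.6 0.3] T [-0.   -0.04 -0.04] q6 1.34 op 62.2 g 0.0
t: 28.9
eef_pos: [430.4, -317.1, 107.6]
orientation: [2.719, 1.57, 0.001]
wrist_force: [-0.9, -0.0, 6.2]
opening: 31.7
grip_force: 27.1
28.9 p [ 430.4 -317.1  107.6] yawY -29.99 z [ 0.002 -0.001 -1.   ] F [-0.9 -0.   6.2] T [ 0.27  0.14 -0.09] q6 1.34 op 31.7 g 27.1
t: 29.3
eef_pos: [429.7, -316.5, 106.1]
orientation: [-2.72, -1.571, 0.0]
wrist_force: [0.6, 0.2, -0.5]
opening: 62.0
grip_force: 0.0
t: 30.3
eef_pos: [429.7, -316.5, 176.1]
orientation: [-1.269, -2.874, -0.0]
wrist_force: [-0.5, 0.2, -0.7]
opening: 62.5
grip_force: 0.0
t: 31.0
eef_pos: [428.8, -315.7, 104.9]
orientation: [-0.812, -3.032, -0.003]
wrist_force: [0.5, 0.6, 0.7]
opening: 62.3
grip_force: 0.0
31.0 p [ 428.8 -315.7  104.9] yawY 60.02 z [-0.002  0.002 -1.   ] F [0.5 0.6 0.7] T [-0.04 -0.   -0.01] q6 -0.23 op 62.3 g 0.0
t: 31.6
eef_pos: [430.8, -317.3, 107.7]
orientation: [0.812, 3.032, -0.002]
wrist_force: [0.7, 1.1, 6.6]
opening: 31.9
grip_force: 26.3
31.6 p [ 430.8 -317.3  107.7] yawY 60.02 z [ 0.002 -0.002 -1.   ] F [0.7 1.1 6.6] T [0.04 0.   0.02] q6 -0.23 op 31.9 g 26.3
```

```bash
python3 -m pendant '[[[0,0,0,0,0,0],[0,0,0,0,0,0],[0,0,0.02,0,0,0],[0,0,0.05,0,0,0],[0,0,0.09,0,0,0],[0,0,0.13,0,0,0],[0,0,0.15,0,0,0],[0,0,0.15,0,0,0],[0,0,0.15,0,0,0]]]' 0.02 60; python3 st.py
python3 -m pendant '[[[0.002,0.02,0,0,0,5],[0.004,0.05,0,0,0,10],[0.006,0.09,0,0,0,15],[0.008,0.13,0,0,0,20],[0.01,0.16,0,0,0,26],[0.0105,0.185,0,0,0,32],[0.0105,0.2,0,0,0,32],[0.0105,0.2,0,0,0,32],[0.0105,0.2,0,0,0,32],[0.0105,0.2,0,0,0,32]]]'; python3 st.py
python3 - <<'E'
from h import *
c=viewer.camera("side"); a=c["color"]; print(pix(c,(440.5,-116.7,72)),pix(c,(440.5,-116.7,150)))
cv2.imwrite("pics/p13.png",cv2.resize(a[150:270,240:380],None,fx=5,fy=5,interpolation=cv2.INTER_CUBIC))
E
```

```text
t: 32.5
eef_pos: [429.6, -316.5, 255.5]
orientation: [-0.813, -3.034, -0.0]
wrist_force: [0.6, 0.4, -2.9]
opening: 31.2
grip_force: 59.7
32.5 p [ 429.6 -316.5  255.5] yawY 60.02 z [-0.  0. -1.] F [ 0.6  0.4 -2.9] T [-0.03  0.04  0.01] q6 -0.23 op 31.2 g 59.7
t: 33.5
eef_pos: [439.8, -117.1, 255.3]
orientation: [0.054, -3.139, -0.001]
wrist_force: [0.4, 0.6, -2.0]
opening: 31.0
grip_force: 59.8
33.5 p [ 439.8 -117.1  255.3] yawY 91.96 z [-0.002  0.    -1.   ] F [ 0.4  0.6 -2. ] T [-0.04  0.05 -0.02] q6 -0.43 op 31.0 g 59.8
[305.80992057 236.64598848] [304.86413471 220.22338419]
```

View pics/p13.png

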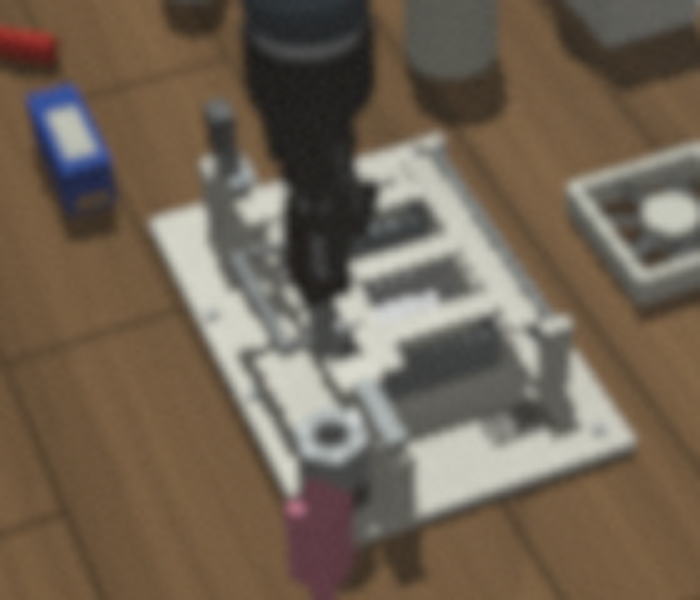

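Tip hangs at p13 (325,345), over the barrel mouth (332,435), where projection predicts it. Lowering into the bore.

```bash
python3 -m pendant '[[[0.0005,0.0003,-0.03,0,0,0],[0.0005,0.0003,-0.06,0,0,0],[0.0005,0.0003,-0.07,0,0,0],[0.0005,0.0003,-0.08,0,0,0],[0.0005,0.0003,-0.088,0,0,0],[0.0005,0.0003,-0.096,0,0,0],[0.0005,0.0003,-0.103,0,0,0],[0.0005,0.0003,-0.11,0,0,0],[0.0005,0.0003,-0.11,0,0,0]]]'; python3 st.py
python3 -m pendant '[[[0,0,-0.002,0,0,0],[0,0,-0.004,0,0,0],[0,0,-0.006,0,0,0],[0,0,-0.008,0,0,0],[0,0,-0.008,0,0,0]]]'; python3 st.py
```

```text
t: 34.45
eef_pos: [440.3, -116.0, 145.6]
orientation: [0.055, -3.14, -0.001]
wrist_force: [-1.2, 0.3, -1.5]
opening: 31.2
grip_force: 59.9
34.5 p [ 440.3 -116.   145.6] yawY 92.02 z [-0.001  0.001 -1.   ] F [-1.2  0.3 -1.5] T [0.03 0.03 0.05] q6 -0.43 op 31.2 g 59.9
t: 34.95
eef_pos: [440.6, -116.2, 138.1]
orientation: [0.055, -3.141, -0.0]
wrist_force: [-0.1, 0.2, -1.6]
opening: 31.1
grip_force: 59.9
35.0 p [ 440.6 -116.2  138.1] yawY 92.01 z [-0.  0. -1.] F [-0.1  0.2 -1.6] T [ 0.01 -0.    0.01] q6 -0.43 op 31.1 g 59.9
```

```bash
python3 -m pendant '[[[0,0,-0.001,0,0,0],[0,0,-0.002,0,0,0],[0,0,-0.003,0,0,0],[0,0,-0.003,0,0,0]]]'; python3 -m pendant '[[[0,0,-0.001,0,0,0],[0,0,-0.002,0,0,0],[0,0,-0.003,0,0,0],[0,0,-0.003,0,0,0]]]'; python3 st.py
```

```text
t: 35.35
eef_pos: [441.1, -116.5, 135.4]
orientation: [-0.055, 3.141, -0.001]
wrist_force: [1.1, -0.1, -1.4]
opening: 31.4
grip_force: 60.0
t: 35.75
eef_pos: [441.1, -116.6, 132.4]
orientation: [-0.055, 3.14, -0.001]
wrist_force: [0.8, -2.2, -1.0]
opening: 31.3
grip_force: 60.1
35.8 p [ 441.1 -116.6  132.4] yawY 92.01 z [ 0.001 -0.001 -1.   ] F [ 0.8 -2.2 -1. ] T [-0.46 -0.21 -0.06] q6 -0.43 op 31.3 g 60.1
```

```bash
python3 -m pendant '[[[0,-0.0004,-0.001,0,0,0],[0,-0.0004,-0.002,0,0,0],[0,-0.0004,-0.003,0,0,0],[0,-0.0004,-0.004,0,0,0],[0,-0.0004,-0.004,0,0,0]]]'; python3 st.py;  python3 -m pendant '[[[0,0,-0.001,0,0,0],[0,0,-0.002,0,0,0],[0,0,-0.003,0,0,0],[0,0,-0.004,0,0,0],[0,0,-0.004,0,0,0]]]'; python3 st.py
```

```text
t: 36.25
eef_pos: [441.1, -116.7, 128.4]
orientation: [-0.055, 3.14, -0.0]
wrist_force: [1.7, -0.1, 1.2]
opening: 31.2
grip_force: 60.2
36.2 p [ 441.1 -116.7  128.4] yawY 92.02 z [ 0.001 -0.    -1.   ] F [ 1.7 -0.1  1.2] T [-0.29 -0.45 -0.01] q6 -0.43 op 31.2 g 60.2
t: 36.75
eef_pos: [441.0, -116.7, 124.4]
orientation: [-0.055, 3.141, -0.0]
wrist_force: [1.8, -0.6, 2.6]
opening: 31.5
grip_force: 60.5
36.8 p [ 441.  -116.7  124.4] yawY 92.01 z [ 0.001 -0.    -1.   ] F [ 1.8 -0.6  2.6] T [-0.25 -0.45 -0.01] q6 -0.43 op 31.5 g 60.5
```

```bash
python3 -m pendant '[[[0.0002,0,-0.001,0,0,0],[0.0002,0,-0.002,0,0,0],[0.0002,0,-0.003,0,0,0],[0.0002,0,-0.004,0,0,0],[0.0002,0,-0.005,0,0,0],[0.0002,0,-0.006,0,0,0],[0.0002,0,-0.006,0,0,0]]]'; python3 st.py
```

```text
t: 37.45
eef_pos: [441.2, -116.8, 118.5]
orientation: [-0.055, 3.141, -0.0]
wrist_force: [0.3, -1.0, 5.2]
opening: 31.3
grip_force: 60.9
37.5 p [ 441.2 -116.8  118.5] yawY 92.01 z [ 0. -0. -1.] F [ 0.3 -1.   5.2] T [-0.17 -0.26 -0.04] q6 -0.43 op 31.3 g 60.9
```

Key fully inserted. First turn, 80° clockwise.

```bash
python3 -m pendant '[[[0,0,0,0,0,-6],[0,0,0,0,0,-14],[0,0,0,0,0,-22],[0,0,0,0,0,-30],[0,0,0,0,0,-38],[0,0,0,0,0,-46],[0,0,0,0,0,-54],[0,0,0,0,0,-62],[0,0,0,0,0,-70],[0,0,0,0,0,-78]]]' ; python3 -m pendant '[[[0,0,0,0,0,-6],[0,0,0,0,0,-12],[0,0,0,0,0,-12],[0,0,0,0,0,-12]]]'; python3 st.py
```

```text
t: 38.45
eef_pos: [440.4, -117.0, 117.8]
orientation: [-1.94, -2.47, 0.003]
wrist_force: [1.3, -2.6, 1.4]
opening: 31.4
grip_force: 60.2
t: 38.85
eef_pos: [440.3, -116.9, 117.8]
orientation: [-2.18, -2.262, 0.003]
wrist_force: [0.9, -2.9, 0.1]
opening: 31.1
grip_force: 60.2
38.9 p [ 440.3 -116.9  117.8] yawY 2.12 z [-0.002 -0.001 -1.   ] F [ 0.9 -2.9  0.1] T [-0.82 -0.15  0.04] q6 1.14 op 31.1 g 60.2
```

```bash
python3 -m pendant '[[[0,0,0,0,0,0],[0,0,0,0,0,0],[0,0,0,0,0,0],[0,0,0,0,0,0]]]' 0.062; python3 -m pendant '[[[0,0,0,0,0,8.5],[0,0,0,0,0,17],[0,0,0,0,0,25.5],[0,0,0,0,0,34],[0,0,0,0,0,42.5],[0,0,0,0,0,51],[0,0,0,0,0,59.5],[0,0,0,0,0,68],[0,0,0,0,0,76.5],[0,0,0,0,0,85]]]' ; python3 -m pendant '[[[0,0,0,0,0,5],[0,0,0,0,0,5],[0,0,0,0,0,5]]]'; python3 st.py
python3 -m pendant '[[[0,0,0,0,0,0],[0,0,0,0,0,0],[0,0,0,0,0,0],[0,0,0,0,0,0],[0,0,0,0,0,0],[0,0,0,0,0,0]]]' 0.02 60; python3 st.py
python3 -m pendant '[[[0,0,0,0,0,-6],[0,0,0,0,0,-14],[0,0,0,0,0,-22],[0,0,0,0,0,-30],[0,0,0,0,0,-38],[0,0,0,0,0,-46],[0,0,0,0,0,-54],[0,0,0,0,0,-62],[0,0,0,0,0,-70],[0,0,0,0,0,-78]]]' ; python3 st.py; python3 -m pendant '[[[0,0,0,0,0,-6],[0,0,0,0,0,-12],[0,0,0,0,0,-12],[0,0,0,0,0,-12]]]'; python3 st.py
```

```text
t: 39.25
eef_pos: [440.7, -116.4, 118.2]
orientation: [-2.181, -2.26, -0.0]
wrist_force: [-0.1, 0.4, 0.1]
opening: 62.0
grip_force: 0.0
t: 40.25
eef_pos: [440.9, -116.5, 118.3]
orientation: [-0.072, -3.141, -0.001]
wrist_force: [-0.3, 0.9, -0.1]
opening: 62.0
grip_force: 0.0
t: 40.55
eef_pos: [441.0, -116.6, 118.3]
orientation: [0.053, -3.141, -0.0]
wrist_force: [-0.1, -0.8, 0.4]
opening: 61.9
grip_force: 0.0
40.5 p [ 441.  -116.6  118.3] yawY 91.92 z [-0.  0. -1.] F [-0.1 -0.8  0.4] T [ 0.02 -0.02 -0.01] q6 -0.43 op 61.9 g 0.0
t: 41.15
eef_pos: [441.0, -116.6, 118.4]
orientation: [-0.055, 3.141, 0.0]
wrist_force: [-1.0, 0.2, 2.6]
opening: 31.4
grip_force: 59.2
41.1 p [ 441.  -116.6  118.4] yawY 92.01 z [ 0.  0. -1.] F [-1.   0.2  2.6] T [ 0.17  0.16 -0.06] q6 -0.43 op 31.4 g 59.2
t: 42.15
eef_pos: [440.5, -117.0, 118.4]
orientation: [-1.941, -2.47, 0.002]
wrist_force: [-1.8, -1.0, 3.0]
opening: 31.2
grip_force: 59.6
42.1 p [ 440.5 -117.   118.4] yawY 13.69 z [-0.001 -0.001 -1.   ] F [-1.8 -1.   3. ] T [-0.02  0.38  0.15] q6 0.93 op 31.2 g 59.6
t: 42.55
eef_pos: [440.6, -116.9, 118.4]
orientation: [-2.18, -2.262, 0.002]
wrist_force: [-3.8, -0.6, 4.6]
opening: 31.6
grip_force: 59.7
42.5 p [ 440.6 -116.9  118.4] yawY 2.11 z [-0.001 -0.001 -1.   ] F [-3.8 -0.6  4.6] T [-0.14  0.71 -0.04] q6 1.14 op 31.6 g 59.7
```

```bash
python3 -m pendant '[[[0,0,0,0,0,0],[0,0,0,0,0,0],[0,0,0,0,0,0],[0,0,0,0,0,0]]]' 0.062; python3 -m pendant '[[[0,0,0,0,0,8.5],[0,0,0,0,0,17],[0,0,0,0,0,25.5],[0,0,0,0,0,34],[0,0,0,0,0,42.5],[0,0,0,0,0,51],[0,0,0,0,0,59.5],[0,0,0,0,0,68],[0,0,0,0,0,76.5],[0,0,0,0,0,85]]]' ; python3 -m pendant '[[[0,0,0,0,0,5],[0,0,0,0,0,5],[0,0,0,0,0,5]]]'
python3 -m pendant '[[[0,0,0,0,0,0],[0,0,0,0,0,0],[0,0,0,0,0,0],[0,0,0,0,0,0],[0,0,0,0,0,0],[0,0,0,0,0,0]]]' 0.02 60; python3 st.py
python3 -m pendant '[[[0,0,0,0,0,-5],[0,0,0,0,0,-10],[0,0,0,0,0,-15],[0,0,0,0,0,-18],[0,0,0,0,0,-18]]]' ; python3 st.py; python3 -m pendant '[[[0,0,0,0,0,-3],[0,0,0,0,0,-6]]]'; python3 st.py;python3 -m pendant '[[[0,0,0,0,0,-2],[0,0,0,0,0,-4]]]'; python3 st.py
```

```text
t: 42.95
eef_pos: [441.1, -116.6, 118.2]
orientation: [2.181, 2.261, 0.0]
wrist_force: [0.2, -0.7, 0.1]
opening: 62.2
grip_force: 0.0
t: 43.95
eef_pos: [441.1, -116.7, 118.3]
orientation: [0.072, 3.141, 0.0]
wrist_force: [0.3, 0.7, -1.0]
opening: 61.9
grip_force: 0.0
t: 44.25
eef_pos: [441.0, -116.7, 118.3]
orientation: [-0.053, 3.141, 0.0]
wrist_force: [-0.4, -0.3, -0.0]
opening: 61.7
grip_force: 0.0
t: 44.85
eef_pos: [441.0, -116.6, 118.5]
orientation: [-0.055, 3.141, 0.0]
wrist_force: [0.3, 0.9, 2.7]
opening: 31.1
grip_force: 59.2
44.9 p [ 441.  -116.6  118.5] yawY 92.01 z [ 0.  0. -1.] F [0.3 0.9 2.7] T [0.2  0.18 0.01] q6 -0.43 op 31.1 g 59.2
t: 45.35
eef_pos: [441.0, -116.7, 118.5]
orientation: [0.437, 3.111, -0.0]
wrist_force: [-0.7, 0.5, 4.3]
opening: 31.4
grip_force: 59.5
45.4 p [ 441.  -116.7  118.5] yawY 74.02 z [ 0. -0. -1.] F [-0.7  0.5  4.3] T [ 0.2   0.22 -0.02] q6 -0.12 op 31.4 g 59.5
t: 45.55
eef_pos: [441.0, -116.7, 118.5]
orientation: [0.6, 3.084, -0.0]
wrist_force: [-0.4, 0.4, 3.6]
opening: 31.4
grip_force: 59.6
45.5 p [ 441.  -116.7  118.5] yawY 67.99 z [ 0. -0. -1.] F [-0.4  0.4  3.6] T [0.13 0.27 0.16] q6 -0.01 op 31.4 g 59.6
t: 45.75
eef_pos: [441.0, -116.8, 118.5]
orientation: [0.706, 3.061, -0.0]
wrist_force: [-0.8, 0.3, 4.3]
opening: 31.3
grip_force: 59.6
45.8 p [ 441.  -116.8  118.5] yawY 64.02 z [ 0. -0. -1.] F [-0.8  0.3  4.3] T [0.07 0.2  0.14] q6 0.06 op 31.3 g 59.6
```

Not at the stop yet (torque 0.15). Continue in small steps.

```bash
for i in 1 2 3 4 5; do :; done
python3 -m pendant '[[[0,0,0,0,0,-1.5],[0,0,0,0,0,-3]]]' >/dev/null; python3 st.py;python3 -m pendant '[[[0,0,0,0,0,-1.5],[0,0,0,0,0,-3]]]'>/dev/null; python3 st.py; python3 -m pendant '[[[0,0,0,0,0,-1.5],[0,0,0,0,0,-3]]]'>/dev/null; python3 st.py
```

```text
46.0 p [ 441.  -116.8  118.5] yawY 60.97 z [-0. -0. -1.] F [-1.6  0.5  5.3] T [0.04 0.39 0.14] q6 0.11 op 31.1 g 59.7
46.1 p [ 440.9 -116.8  118.5] yawY 57.92 z [ 0. -0. -1.] F [-2.4 -0.   5.8] T [0.04 0.42 0.17] q6 0.16 op 31.2 g 59.7
46.4 p [ 440.9 -116.8  118.4] yawY 54.92 z [-0. -0. -1.] F [-1.8  1.6  5.2] T [-0.01  0.45  0.09] q6 0.21 op 31.7 g 59.8
```

```bash
python3 -m pendant '[[[0,0,0,0,0,-1.5],[0,0,0,0,0,-3]]]' >/dev/null; python3 st.py;python3 -m pendant '[[[0,0,0,0,0,-1.5],[0,0,0,0,0,-3]]]'>/dev/null; python3 st.py; python3 -m pendant '[[[0,0,0,0,0,-1],[0,0,0,0,0,-2]]]'>/dev/null; python3 st.py
```

```text
46.5 p [ 440.9 -116.9  118.5] yawY 51.92 z [-0. -0. -1.] F [-1.9  0.1  5. ] T [-0.01  0.43  0.15] q6 0.27 op 31.5 g 59.8
46.8 p [ 440.9 -116.8  118.4] yawY 48.94 z [-0. -0. -1.] F [-2.1  0.4  5.5] T [0.03 0.44 0.24] q6 0.32 op 31.3 g 59.9
47.0 p [ 440.9 -116.8  118.5] yawY 46.98 z [-0. -0. -1.] F [-1.5  0.1  5.1] T [-0.01  0.45  0.37] q6 0.35 op 31.7 g 60.0
```

```bash
python3 -m pendant '[[[0,0,0,0,0,-1],[0,0,0,0,0,-2]]]' >/dev/null; python3 st.py;python3 -m pendant '[[[0,0,0,0,0,-1],[0,0,0,0,0,-2],[0,0,0,0,0,-2]]]'>/dev/null; python3 st.py
```

```text
47.1 p [ 440.9 -116.8  118.5] yawY 45.0 z [-0.    -0.001 -1.   ] F [-2.2  0.4  6.1] T [-0.02  0.49  0.46] q6 0.39 op 31.5 g 60.0
47.5 p [ 440.9 -116.8  118.5] yawY 43.02 z [-0.    -0.001 -1.   ] F [-2.6 -0.4  5.7] T [-0.    0.51  0.34] q6 0.42 op 31.4 g 59.9
```

Torque rose to 0.46 N·m, so this looks like the stop. I'll regrip and press once more to confirm.

```bash
python3 -m pendant '[[[0,0,0,0,0,2],[0,0,0,0,0,4],[0,0,0,0,0,4],[0,0,0,0,0,4],[0,0,0,0,0,4],[0,0,0,0,0,4]]]' 0.045 >/dev/null; python3 -m pendant '[[[0,0,0,0,0,0],[0,0,0,0,0,0],[0,0,0,0,0,0],[0,0,0,0,0,0],[0,0,0,0,0,0]]]' 0.02 80 >/dev/null; python3 st.py
python3 -m pendant '[[[0,0,0,0,0,-1.5],[0,0,0,0,0,-3],[0,0,0,0,0,-3]]]'>/dev/null; python3 st.py;python3 -m pendant '[[[0,0,0,0,0,-1.5],[0,0,0,0,0,-3],[0,0,0,0,0,-3]]]'>/dev/null; python3 st.py
```

```text
48.5 p [ 441.  -116.8  118.6] yawY 47.01 z [ 0. -0. -1.] F [-2.3 -0.3  5.2] T [-0.08  0.44  0.02] q6 0.35 op 31.2 g 78.0
48.9 p [ 441.  -116.8  118.6] yawY 44.05 z [ 0.    -0.001 -1.   ] F [-1.6 -0.1  5.6] T [-0.09  0.53  0.34] q6 0.4 op 31.3 g 78.5
49.1 p [ 441.  -116.8  118.6] yawY 41.05 z [ 0.    -0.001 -1.   ] F [-1.9 -1.   5.5] T [-0.09  0.5   0.36] q6 0.46 op 31.2 g 78.7
```

```bash
python3 -m pendant '[[[0,0,0,0,0,2],[0,0,0,0,0,5],[0,0,0,0,0,5],[0,0,0,0,0,5],[0,0,0,0,0,5],[0,0,0,0,0,5]]]' 0.045 >/dev/null; python3 -m pendant '[[[0,0,0,0,0,0],[0,0,0,0,0,0],[0,0,0,0,0,0],[0,0,0,0,0,0],[0,0,0,0,0,0]]]' 0.02 50 >/dev/null; python3 st.py
python3 -m pendant '[[[0,0,0.01,0,0,0],[0,0,0.02,0,0,0],[0,0,0.03,0,0,0],[0,0,0.045,0,0,0],[0,0,0.06,0,0,0],[0,0,0.08,0,0,0],[0,0,0.1,0,0,0],[0,0,0.13,0,0,0],[0,0,0.137,0,0,0],[0,0,0.137,0,0,0]]]'; python3 st.py
python3 - <<'E'
from h import *
a=[]
for n,(u,v) in(("top",(345,225)),("side",(320,250))):
    c=viewer.camera(n); cv2.imwrite(f"pics/{n}14.png",c["color"]);a.append(cv2.resize(c["color"][v-60:v+60,u-50:u+80],None,fx=3,fy=3,interpolation=cv2.INTER_CUBIC))
cv2.imwrite("pics/p14.png",np.hstack(a))
E
```

```text
50.2 p [ 441.  -116.8  118.5] yawY 46.01 z [ 0. -0. -1.] F [-1.7 -0.2  4. ] T [-0.09  0.41  0.04] q6 0.37 op 32.6 g 47.2
t: 51.25
eef_pos: [442.4, -117.2, 257.4]
orientation: [1.175, 2.908, 0.0]
wrist_force: [0.9, -0.4, -2.9]
opening: 31.6
grip_force: 56.2
51.2 p [ 442.4 -117.2  257.4] yawY 46.02 z [ 0.005 -0.002 -1.   ] F [ 0.9 -0.4 -2.9] T [ 0.   -0.01  0.01] q6 0.37 op 31.6 g 56.2
```

View pics/p14.png

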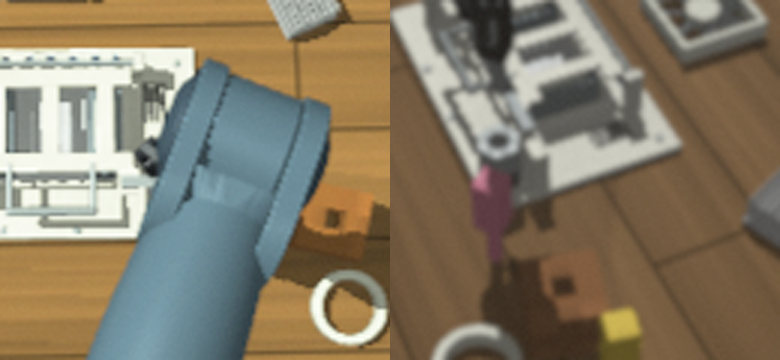

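The key is out of the lock, and the stand's empty hole shows at p14 (333,216) in the top view and (564,286) in the side view. I'll measure the hole by mask.

Run:
```python
from h import *
import meas
for n,(u,v) in(("top",(295+333/3,165+216/3)),("side",(270+174/3,190+286/3))):
    c=viewer.camera(n); hsv=cv2.cvtColor(c["color"],cv2.COLOR_BGR2HSV); V=hsv[...,2]; S=hsv[...,1]
    ui,vi=int(round(u)),int(round(v))
    print(n,V[vi-9:vi+10,ui-9:ui+10])
    w=np.zeros(V.shape); sl=(slice(vi-5,vi+6),slice(ui-5,ui+6)); ref=np.percentile(V[sl],70)
    w[sl]=np.clip(ref-10-V[sl].astype(float),0,None); w=w*(w>15)
    ys,xs=np.nonzero(w); W=w[ys,xs]; uu,vv=(xs*W).sum()/W.sum(),(ys*W).sum()/W.sum()
    print(uu,vv,len(W),"hole@62",onz(c,uu,vv,62).round(1),"proj of key grasp (430.5,-317)",pix(c,(430.5,-317,62)).round(2))
```

```text
top [[109  54  58 145 183 184 186 184 184 185 186 184 185 185 182 181 180 180
  176]
 [ 81  56 107 164 186 184 184 185 184 185 187 185 185 185 183 182 183 187
  190]
 [ 60  60 144 180 185 185 184 185 185 185 184 185 186 185 184 181 185 189
  195]
 [ 56 131 178 184 185 185 185 184 185 183 185 186 184 185 185 181 184 187
  197]
 [107 164 184 184 186 184 184 186 186 184 186 186 185 183 181 183 183 190
  195]
 [151 182 184 182 182 184 185 185 185 184 183 185 185 182 182 184 185 191
  195]
 [178 183 182 178 176 173 165 145 143 157 177 185 185 183 184 184 186 193
  199]
 [186 182 182 177 173 170 148 112  96 104 116 126 132 162 182 182 188 195
  199]
 [186 183 180 177 173 169 139 101  87  82  85 118 140 160 182 185 184 190
  196]
 [186 181 180 175 171 170 137  99  89  87  82 124 148 164 183 184 182 182
  181]
 [184 184 180 175 170 168 134  93  89  87  83 124 150 170 185 185 182 176
  173]
 [185 186 180 174 170 161 124  90  91  87  85 124 156 175 184 183 179 177
  173]
 [186 186 185 183 180 168 134 108 100  86 114 142 156 176 185 184 181 177
  170]
 [163 185 184 186 185 181 174 170 169 156 1
[... 1526 characters left out ...]
30 128
  129]
 [ 67  69  80  97 108 102  90  91  93  96  99 103 111 120 128 130 129 130
  127]
 [ 65  67  69  79  94 106 111 113 114 118 120 122 126 127 130 130 131 130
  132]
 [ 65  67  65  69  85 106 121 125 127 128 128 128 130 131 131 131 132 133
  134]
 [ 66  67  64  66  74  97 117 127 131 128 127 127 128 130 133 134 136 136
  136]
 [ 67  66  66  67  70  88 111 125 126 127 127 125 126 127 133 137 137 140
  138]
 [ 68  68  68  68  70  85 107 121 125 125 123 122 123 126 131 138 139 140
  140]
 [ 69  70  70  68  69  77  96 113 121 122 121 119 119 120 125 130 134 134
  134]]
327.15761589403974 285.08741721854307 45 hole@62 [ 427.7 -315.1   62. ] proj of key grasp (430.5,-317) [328.28 285.25]
```

```bash
python3 -m pendant '[[[0,-0.02,0,0,0,4],[-0.003,-0.06,0,0,0,8],[-0.006,-0.1,0,0,0,12],[-0.009,-0.14,0,0,0,14],[-0.0113,-0.17,0,0,0,14],[-0.0113,-0.19,0,0,0,14],[-0.0113,-0.1994,0,0,0,14],[-0.0113,-0.1994,0,0,0,14],[-0.0113,-0.1994,0,0,0,14],[-0.0113,-0.1994,0,0,0,14]]]'; python3 st.py
python3 - <<'E'
from h import *
for n in("top","side"):
    c=viewer.camera(n); p=pix(c,(429.7,-316.2,185)); print(n,p.round(1)); u,v=p.round().astype(int); V=cv2.cvtColor(c["color"],cv2.COLOR_BGR2GRAY)
    if n=="side":
        q=pix(c,(429.7,-316.2,170)).round().astype(int); print(pix(c,(429.7,-316.2,170)).round(1),pix(c,(429.7,-316.2,152)).round(1))
        for d in range(-4,8): print(q[1]+d,V[q[1]+d,q[0]-10:q[0]+11])
        print(q[0]-10)
E
```

```text
t: 52.45
eef_pos: [429.7, -314.8, 255.2]
orientation: [-0.81, -3.035, -0.001]
wrist_force: [0.5, 1.3, -1.2]
opening: 31.6
grip_force: 56.1
52.5 p [ 429.7 -314.8  255.2] yawY 60.09 z [-0.     0.001 -1.   ] F [ 0.5  1.3 -1.2] T [ 0.02  0.   -0.01] q6 -0.23 op 31.6 g 56.1
top [414.2 235. ]
side [327.7 259.1]
[327.8 262.4] [327.8 266.4]
258 [ 62  60  61  58  57  65  77  78  72  66  65  64  66  76  86  95 101 104
 104 103 102]
259 [ 62  60  61  60  58  69  80  81  75  73  71  72  74  86  97 101 103 103
 102 103 103]
260 [ 60  60  59  59  60  67  82  83  77  74  74  72  79  89  97 101 102 103
 104 102 101]
261 [ 60  61  59  59  60  67  83  84  77  75  74  73  79  87  97  99 103 103
 102 103 103]
262 [ 65  59  59  60  59  67  81  83  79  74  73  73  77  88  96 100 102 104
 104 103 102]
263 [ 72  63  56  60  60  66  74  80  80  74  74  72  77  88  97  99 100 102
 101 103 103]
264 [ 80  65  59  58  58  63  68  76  76  76  73  75  79  89  99  99  99 101
 102 103 103]
265 [ 90  74  63  61  64  68  72  77  76  75  75  76  79  90  99 101 101 102
 100 101 104]
266 [ 95  81  69  72  78  86  88  86  81  76  74  74  80  92 101 101 100  99
 101 101 103]
267 [ 98  92  88  89  94 101 101  96  89  83  80  81  88  94  99 101 101 100
  99 100 102]
268 [102  98  99 101 102 104 105 102  97  94  91  89  92  98 102 102 102  99
  99  99 102]
269 [103 101 103 102 104 103 106 104 103 102  98  98  99 101 102 104 101  99
  98  99 101]
318
```

The shank is at its predicted side pixels (about 327.5 against 327.8). Lowering into the stand.

```bash
python3 -m pendant '[[[0,0,-0.03,0,0,0],[0,0,-0.06,0,0,0],[0,0,-0.075,0,0,0],[0,0,-0.08,0,0,0],[0,0,-0.085,0,0,0],[0,0,-0.09,0,0,0],[0,0,-0.095,0,0,0],[0,0,-0.1,0,0,0],[0,0,-0.1,0,0,0]]]' >/dev/null; python3 st.py
python3 -m pendant '[[[0,0,-0.004,0,0,0],[0,0,-0.008,0,0,0],[0,0,-0.012,0,0,0],[0,0,-0.016,0,0,0],[0,0,-0.02,0,0,0],[0,0,-0.02,0,0,0]]]' >/dev/null; python3 st.py
```

```text
53.5 p [ 429.1 -315.8  154.6] yawY 60.01 z [-0.001  0.001 -1.   ] F [-2.1  0.3 -2.1] T [0.05 0.55 0.02] q6 -0.23 op 31.3 g 56.0
54.0 p [ 429.3 -315.8  134.4] yawY 60.01 z [-0.001  0.001 -1.   ] F [-3.2  0.4 -3. ] T [0.09 0.89 0.01] q6 -0.23 op 31.3 g 55.9
```

```bash
python3 -m pendant '[[[-0.001,0,0,0,0,0],[-0.001,0,-0.005,0,0,0],[-0.001,0,-0.01,0,0,0],[-0.001,0,-0.015,0,0,0],[-0.001,0,-0.02,0,0,0],[-0.001,0,-0.024,0,0,0],[-0.001,0,-0.024,0,0,0]]]' >/dev/null; python3 st.py
python3 -m pendant '[[[0,0,-0.001,0,0,0],[0,0,-0.002,0,0,0],[0,0,-0.002,0,0,0]]]' >/dev/null; python3 st.py
```

```text
54.8 p [ 428.9 -315.9  110.6] yawY 60.02 z [ 0.     0.001 -1.   ] F [-0.5  0.7 -2.5] T [ 0.12  0.38 -0.  ] q6 -0.23 op 31.4 g 56.0
55.0 p [ 428.9 -316.2  109.5] yawY 60.02 z [ 0. -0. -1.] F [-1.  -0.2 -1.4] T [0.15 0.46 0.  ] q6 -0.23 op 31.3 g 56.1
```

```bash
python3 -m pendant '[[[0,0,-0.001,0,0,0],[0,0,-0.0015,0,0,0],[0,0,-0.0015,0,0,0]]]' >/dev/null; python3 st.py
python3 -m pendant '[[[0,0,0,0,0,0],[0,0,0,0,0,0],[0,0,0,0,0,0],[0,0,0,0,0,0],[0,0,0,0,0,0],[0,0,0.03,0,0,0],[0,0,0.07,0,0,0],[0,0,0.12,0,0,0],[0,0,0.16,0,0,0],[0,0,0.16,0,0,0]]]' 0.06; python3 -m pendant '[[[0,0.05,0.02,0,0,0],[-0.03,0.1,0.05,0,0,0],[-0.03,0.15,0.05,0,0,0],[-0.03,0.2,0.05,0,0,0],[-0.03,0.25,0.05,0,0,0],[-0.03,0.3,0.05,0,0,0],[-0.03,0.35,0.05,0,0,0],[-0.03,0.4,0.05,0,0,0],[-0.03,0.45,0.05,0,0,0],[-0.03,0.5,0.05,0,0,0]]]'; python3 -m pendant '[[[-0.04,0.05,0,0,0,0],[-0.04,0.1,0,0,0,0],[-0.04,0.15,0,0,0,0],[-0.04,0.2,0,0,0,0],[-0.04,0.2,0,0,0,0],[-0.04,0.2,0,0,0,0]]]'
python3 - <<'E'
from h import *
import meas
old=cv2.imread("pics/top0.png").astype(int)
for n in("top","side"):
    c=viewer.camera(n); cv2.imwrite(f"pics/{n}15.png",c["color"]); hsv=cv2.cvtColor(c["color"],cv2.COLOR_BGR2HSV); V=hsv[...,2];S=hsv[...,1]; b,g,r=[x.astype(int) for x in cv2.split(c["color"])]
    for z in(132,):
        p=pix(c,(429.5,-316.5,z)); u,v=p.round().astype(int); m=(S<90)&(V>100); mm=np.zeros_like(m); mm[v-7:v+8,u-7:u+8]=m[v-7:v+8,u-7:u+8]
        ys,xs=np.nonzero(mm); print(n,"cap expect",p.round(1),"seen",xs.mean(),ys.mean(),len(xs))
    o=cv2.imread(f"pics/{n}0.png").astype(int); d=(np.abs(o-c["color"]).max(2)>45).astype(np.uint8); d=cv2.morphologyEx(d,cv2.MORPH_OPEN,np.ones((3,3)))
    k,l,st,ce=cv2.connectedComponentsWithStats(d); print([(int(st[i,4]),ce[i].round().tolist()) for i in range(1,k) if st[i,4]>15])
    for q in((544.3,88,58),(543.3,-43.8,58),(544,22,58)):
        u,v=pix(c,q).round().astype(int); print(n,q,u,v,c["color"][v,u].tolist())
E
```

```text
55.4 p [ 429.  -316.2  109.3] yawY 60.02 z [ 0.001 -0.001 -1.   ] F [-3.4  3.7  8.1] T [0.73 1.06 0.01] q6 -0.23 op 31.2 g 57.5
t: 56.35
eef_pos: [431.2, -318.4, 274.2]
orientation: [0.81, 3.025, -0.008]
wrist_force: [0.4, -2.0, 0.6]
opening: 60.0
grip_force: 0.0
t: 57.35
eef_pos: [398.1, 170.3, 317.3]
orientation: [0.812, 3.035, -0.0]
wrist_force: [0.9, -0.7, 0.8]
opening: 60.0
grip_force: 0.0
t: 57.95
eef_pos: [358.2, 369.5, 316.6]
orientation: [-0.808, -3.035, 0.002]
wrist_force: [0.8, -0.6, -0.2]
opening: 59.8
grip_force: 0.0
top cap expect [410.6 236.2] seen 411.1219512195122 235.8780487804878 41
[(632, [234.0, 205.0]), (535, [407.0, 205.0]), (67, [298.0, 207.0]), (51, [334.0, 207.0]), (24177, [164.0, 332.0]), (59, [267.0, 227.0]), (19, [278.0, 227.0]), (39, [286.0, 227.0]), (18, [338.0, 226.0]), (39, [357.0, 226.0]), (5304, [374.0, 326.0]), (25, [59.0, 349.0]), (70, [366.0, 349.0]), (445, [27.0, 372.0]), (132, [55.0, 383.0]), (48, [406.0, 385.0])]
top (544.3, 88, 58) 293 208 [242, 251, 249]
top (543.3, -43.8, 58) 329 208 [241, 250, 248]
top (544, 22, 58) 311 208 [241, 250, 249]
[... 291 characters left out ...]
), (27, [290.0, 192.0]), (50, [112.0, 196.0]), (46, [179.0, 199.0]), (50, [316.0, 199.0]), (27, [300.0, 204.0]), (35, [64.0, 208.0]), (19, [245.0, 211.0]), (570, [103.0, 226.0]), (143, [326.0, 224.0]), (265, [239.0, 245.0]), (27, [318.0, 239.0]), (52, [190.0, 247.0]), (1490, [240.0, 283.0]), (514, [363.0, 282.0]), (259, [117.0, 286.0]), (180, [133.0, 286.0]), (250, [375.0, 288.0]), (36, [190.0, 303.0]), (590, [100.0, 341.0]), (434, [196.0, 343.0]), (655, [181.0, 367.0]), (27, [155.0, 358.0]), (232, [158.0, 394.0]), (61, [126.0, 396.0]), (26, [137.0, 396.0])]
side (544.3, 88, 58) 311 193 [127, 135, 135]
side (543.3, -43.8, 58) 325 216 [146, 154, 155]
side (544, 22, 58) 318 204 [148, 155, 155]
```

The difference masks show only the expected changes: both modules are gone from the bench and in the slots, the tab and bolt have moved, and nothing has changed at the stand, so the key is back as it was. Handing in.

```bash
python3 -c "
from station import bot
print(bot.job_done())"
```

```text
the job is handed in; nothing more can be done
None
```

I handed the job in at about 58 s on the robot's clock: the tab is slid clear, the two grey modules I found (no third on the bench) are in the left and right slots, the gate is closed, the lock was turned clockwise in several grips until torque showed its stop, and the key is back in its stand; the hand-in returned no verdict.

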